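Slide a cartridge out of the pack and seat it in the reader

ROBOT

A 6-joint arm with a two-finger parallel gripper is mounted at the origin on the work surface. World frame = base frame: x ahead of the robot, y to its left, z up, the work surface at z = 0. Lengths are in mm, angles in rad, forces in N, time in s.
With the tool pointing down it reaches from about 250 to 725 mm from the base axis. Payload 9.7 kg.
Tool frame: the origin (TCP) lies midway between the tips of the shut fingers; the grasp point (between the pads) lies robot.grip_depth behind it (robot.grip_depth is the distance from the TCP to the grasp point, in mm); z points along the fingers, y is the direction in which the jaws open and shut (so a half turn about z gives the same grasp; the last joint's range is limited). The gripper opens to 85 mm and grips with 20 to 120 N. Pads are 22 mm wide; open, the fingers measure 114 mm over their backs; the gripper's body (76 mm by 85 mm) begins 54 mm behind the grasp point. The pads swing forward as they close: fully open they stand 13 mm farther back than shut.
Start: joints at [-1.163, 0.087, 0.176, 1.66, 0, 1.571], TCP at [218.122, -504.896, 231.284] pointing down, gripper open.
Joint ranges: [-3.13, 3.13], [-0.85, 1.81], [-1.15, 1.24], [-2.2, 2.28], [-1.44, 1.52], [-3.14, 3.14]. Speed limits (rad/s): [2.22, 2.22, 2.57, 3.14, 3.14, 3.14].

INTERFACE

Orientations are given as a unit quaternion [w, x, y, z].
In Python, from plant import telemetry, read_camera, camera_model, robot gives the robot as it stands.
- The arm moves only by the tool send_rows, never from a script. Its argument "commands" is a list of rows, each an object of numbers: "dx", "dy", "dz": the shift along the world's x, y, z in cm; "roll": the turn about the world's z in degrees; "claw": the finger opening in cm, from 0 to 8.54. A call has 1 to 10 rows; each row is the pose to reach, as a shift and turn from the pose commanded when the call began; what a row does not reach only later rows make up. A row lasts 1/10 s, in which the tool goes at most 50 mm and 8.59 degrees, less where a joint would pass 70% of its speed; a pose out of reach is approached as far as the arm can. A call with a gripper value outside its range is refused whole. The fingers move at their own pace and stop on an object; the grip force is fixed at half the most. Time passes only in rows, so rows that repeat a pose let the fingers close. It gives the time, the measured TCP pose, the force and the opening at its end, in the units of the state.
- telemetry.get_obs(): the state, without advancing time (a new reading comes with each control period).
- read_camera(name): name is "side" or "top"; returns the picture (480x640x3 uint8, red, green, blue); there is no depth.
- camera_model(name): a dict with "K" (3x3 intrinsics, pixels), "distortion" ([k1, k2, p1, p2, k3] as OpenCV has them; the pictures are not rectified), "origin" and "orientation" of the camera in the world. Camera axes: x right, y up, looking along -z (the intrinsics and any distortion apply to the point x, -y, -z); pixel columns grow to the right and rows downward; lengths in mm; the calibration is good to about 2 mm. A picture is of the moment at which its call begins. camera_model takes no time and is no camera call.
- robot.hand_in(): hands the job in, once; it reports no verdict.
The state is a dict: "t": time; "joint_positions": joint angles; "qvel": joint speeds; "tau": joint torques, N m; "position": TCP position; "tool_rot": TCP orientation; "wrist_force": force on the tool from outside, world axes, zero at the start; "moment": the same for the moment, N m; "grip_width": finger opening in mm.
Only numpy, scipy, OpenCV 4.12 (cv2) and the standard library are available. Lean on these libraries where they do the work, as an engineer would, in place of code of your own. Each camera call takes 0.05 s, during which the arm holds its last target.

TASK

Slide the test cartridge with the two round wells forward out of the touching pack, along the tray, until there is a gap of at least 20 mm behind it, without moving the other cartridges and without lifting it out from between them. Then pick it up, put it in the reader's dock and press it home against the steel face of the end stop, past the drag of the side springs; the face is set differently each time, so feel for it: the stop must feel a firm steady push of about 12 N for half a second and never more than 22 N. Leave it there, fully home, flat and let go.

Things in the scene. Friction and masses are not known exactly. Their poses are not given: they have to be found in the camera images.
- round_cart_c (a point): Test cartridge to move: loose white plastic block 90 x 44 x 28 mm high, 80-170 g, two round black wells in its top. Starts at any place in a row of four equal blocks lying side by side on the tray, long sides touching, ends staggered up to 6 mm. Point at its centre, 14 mm above its underside. x along its length (at the start the tray's x), y across, z up.
- slot_a_c (a point): Like the round-well cartridge (white plastic, 90 x 44 x 28 mm, about 120 g, loose) but with two long black slots in its top: a neighbour in the pack that must stay where it is. Point at its centre, 14 mm above its underside; x along its 90 mm length, z up.
- slot_b_c (a point): Like the round-well cartridge (white plastic, 90 x 44 x 28 mm, about 120 g, loose) but with two long black slots in its top: a neighbour in the pack that must stay where it is. Point at its centre, 14 mm above its underside; x along its 90 mm length, z up.
- slot_c_c (a point): Like the round-well cartridge (white plastic, 90 x 44 x 28 mm, about 120 g, loose) but with two long black slots in its top: a neighbour in the pack that must stay where it is. Point at its centre, 14 mm above its underside; x along its 90 mm length, z up.
- tray: Fixed aluminium plate 270 x 200 mm, 3 mm thick, open at both ends. Origin: centre of its underside, on the bench; x points away from the robot. The pack lies on the near half, centres at x about -60, y about -66, -22, 22, 66 mm, between 10 mm high rails (x -110 to -10, inner faces y = +-91 mm); the far half is bare. The cartridge is clear of the pack by 20 mm when its centre is at x = 56 mm or more.
- dock: Fixed reader dock. Origin: centre of the underside of its base plate (240 x 130 mm, 3 mm thick), on the bench; x points away from the robot, into the bay. x -120 to -25 mm is a bare apron to lay a cartridge on. White housing, 53 mm high, behind the stop. Home: against the stop face, y = 0, length along x, cartridge centre at x = -1 to 15 mm depending on the stop, with 30 to 46 mm of it still out of the guides, to push on.
- bay_mouth (a point): Where the dock's guides begin: dock x = 0, y = 0, 13 mm above the bench; axes as the dock's. Guides 23 mm high, open above, 47 mm apart from here on; flared from 23 mm before here (about 70 mm wide). 30 mm past here a sprung steel cheek stands 3 mm into the lane on either side; they give way and drag on the cartridge with about 2 to 8 N, well before home.
- end_stop: End stop of the dock, 47 mm wide, 24 mm high. Origin fixed in the dock at x = 62, y = 0, 3 mm above the bench. It carries a flat steel face, set by screw and different each time: 44 to 60 mm past bay_mouth, not measured, rigid under load; find it by feel. Its force on the cartridge must stay at 7 N or more for 0.3 s and never exceed 22 N; the push on the cartridge is that plus the cheeks' drag.
Things that resemble listed ones, but are neither listed nor needed, are in the scene too. Leave any blue look-alike of the part that bears round_cart_c alone.

How it is judged (in metres and radians):
On the way, in this order (a step that is already met when the one before it is completed fails the run):
1. the round-well cartridge lies flat on the tray, slid clear of the pack, the others unmoved (x of round_cart_c in the frame of tray between 0.044 and 0.125 m and y of round_cart_c in the frame of tray between -0.1 and 0.1 m and height (world z) of round_cart_c below 0.021 m and angle between round_cart_c's own z axis and vertical below 0.1 rad and distance of each of slot_a_c, slot_b_c, slot_c_c from where it was at the start of the episode below 0.006 m), for 0.2 s.
2. the cartridge is pressed against the end stop with 7 N or more for 0.3 s (contact force between round_cart and end_stop above 7 N and x of round_cart_c in the frame of dock above -0.004 m), for 0.3 s.
At the end, for the whole second after the job is handed in: The round-well cartridge lies flat and at rest in the dock where it met the stop face (centre at x -4 to 17.5 mm in the dock's frame), within 3 mm of the centre line and 0.06 rad of its direction, let go; each of the other three is within 6 mm of where it started (x of round_cart_c in the frame of dock between -0.004 and 0.0175 m and y of round_cart_c in the frame of dock between -0.003 and 0.003 m and angle between the x axis of round_cart_c and the x axis of dock, either way round below 0.06 rad and angle between round_cart_c's own z axis and vertical below 0.05 rad and height (world z) of round_cart_c below 0.021 m and linear speed of round_cart below 0.01 m/s and distance of each of slot_a_c, slot_b_c, slot_c_c from where it was at the start of the episode below 0.006 m); the robot touches nothing.
It fails at once if the end stop is pushed with more than 22 N (contact force between round_cart and end_stop above 22 N).
It fails at once if another cartridge is moved by more than 6 mm (distance of any of slot_a_c, slot_b_c, slot_c_c from where it was at the start of the episode above 0.006 m).
It fails at once if the cartridge is lifted out from between its neighbours instead of being slid out (x of round_cart_c in the frame of tray between -0.1 and 0.02 m and y of round_cart_c in the frame of tray between -0.09 and 0.09 m and height (world z) of round_cart_c between 0.03 and 0.05 m).
It also fails if it takes over 72 s, if anything falls off the work surface, if the arm or the gripper's body presses on something with over 40 N, if the wrist force passes 120 N, or if a joint passes its speed limit or range.

## Working session

There is one attempt and no reset: what is moved stays moved. The work goes in short steps, Python scripts to look and compute and a tool call to move; the robot and the scene stay as the last step left them, time stands still between calls to the robot, and variables do not carry over. Pictures are saved under pics/ and viewed, and the job is handed in when it is done.

Besides the shell and the picture viewer there is one more tool, called after "Call:" as name(argument=value, ...) on one line, values as JSON. send_rows: Moves the arm, as the interface text tells. Its arguments: {"type":"object","properties":{"commands":{"type":"array"}},"required":["commands"]}

```bash
mkdir -p pics; ls; python3 - <<'E'
from plant import telemetry, read_camera, camera_model, robot
import cv2
for n in("top","side"):
    cv2.imwrite(f"pics/{n}0.png",read_camera(n)[:,:,::-1]); print(n,camera_model(n))
print(telemetry.get_obs(), robot.grip_depth)
E
```

```text
pics
top {'K': array([[495.29289846,   0.        , 315.75231538],
       [  0.        , 495.29289846, 241.3770518 ],
       [  0.        ,   0.        ,   1.        ]]), 'distortion': array([-0.13130794,  0.        ,  0.        ,  0.        ,  0.        ]), 'origin': array([432.56830357,   8.63995967, 959.24465912]), 'orientation': array([-0.70232488, -0.02404903,  0.0242655 ,  0.71103628])}
side {'K': array([[522.42903282,   0.        , 313.25163095],
       [  0.        , 522.42903282, 240.83394426],
       [  0.        ,   0.        ,   1.        ]]), 'distortion': array([0.04518344, 0.        , 0.        , 0.        , 0.        ]), 'origin': array([345.13543237, 695.52126359, 471.14280566]), 'orientation': array([-0.09720603, -0.06743973,  0.48735871,  0.86514991])}
{'t': 0.1, 'joint_positions': array([-1.16298090e+00,  8.74318552e-02,  1.75205993e-01,  1.65981675e+00,
       -9.87723110e-06,  1.57083507e+00]), 'qvel': array([ 0.00174005,  0.00182134,  0.00220814,  0.00113777, -0.00046788,
        0.00096643]), 'tau': array([-6.25859520e-04, -5.21559978e+01,  4.65654159e+01,  1.59871881e-02,
       -1.93528393e-05, -5.59460958e-07]), 'position': array([ 218.04542182, -504.69933029,  230.6354643 ]), 'tool_rot': array([-6.09230288e-04,  9.79286486e-01,  2.02478616e-01, -1.31033013e-04]), 'wrist_force': array([ 0.6305682 ,  0.87404492, -0.25894983]), 'moment': array([ 0.01294944, -0.06562882, -0.00545507]), 'grip_width': 85.29108177205363} 18.700000000000003
```

View pics/top0.png

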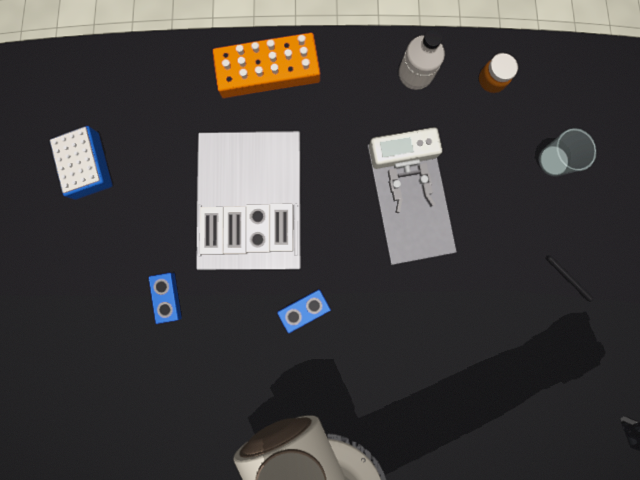

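View pics/side0.png

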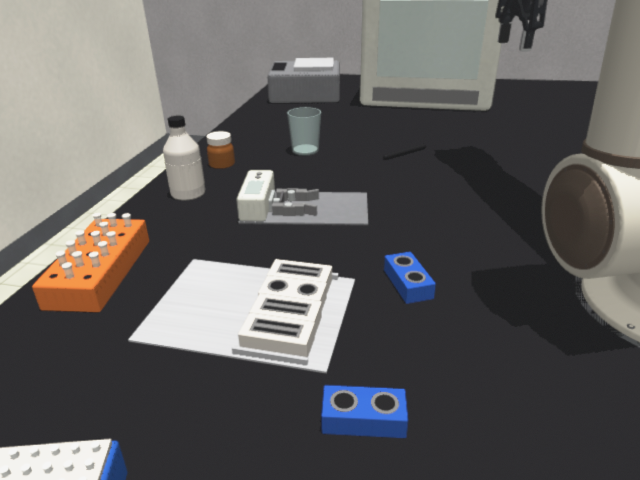

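The target is the only white block with two round wells: third from the left in the pack, top picture about (258,228). The blocks at (211,230), (235,229) and (282,227) have slots. The blue ones at (163,298) and (304,311) are the look-alikes to leave alone. I'll confirm in a crop and measure.

```bash
cat > h.py <<'E'
import numpy as np, cv2
from scipy.spatial.transform import Rotation as R
from plant import telemetry, read_camera, camera_model, robot
def cam(n):
    c=camera_model(n); q=c["orientation"]; return c["K"],c["distortion"],c["origin"],R.from_quat([q[1],q[2],q[3],q[0]]).as_matrix()
def plane(n,px,z):
    K,D,o,M=cam(n); u=cv2.undistortPoints(np.float64(px).reshape(-1,1,2),K,D).reshape(-1,2)
    d=np.c_[u[:,0],-u[:,1],-np.ones(len(u))]@M.T
    return o+d*((z-o[2])/d[:,2])[:,None]
def proj(n,P):
    K,D,o,M=cam(n); p=(np.atleast_2d(P)-o)@M; p=p*[1,-1,-1]
    return cv2.projectPoints(p.reshape(-1,1,3),np.zeros(3),np.zeros(3),K,D)[0].reshape(-1,2)
E
python3 - <<'E'
from h import *
im=cv2.imread("pics/top0.png")
a=cv2.resize(im[120:280,190:310],None,fx=3.4,fy=3.4,interpolation=cv2.INTER_CUBIC)
b=cv2.resize(im[120:280,360:480],None,fx=3.3,fy=3.4,interpolation=cv2.INTER_CUBIC)
cv2.imwrite("pics/crop0.png",np.hstack([a[:540],b[:540,:390]]))
hsv=cv2.cvtColor(im,cv2.COLOR_BGR2HSV)
g=im.min(2)
for lo,hi,roi in((90,255,(180,120,130,160)),(60,255,(360,120,110,150))):
    x,y,w,h=roi; m=cv2.inRange(g[y:y+h,x:x+w],lo,hi)
    m=cv2.morphologyEx(m,cv2.MORPH_CLOSE,np.ones((9,9)))
    c=max(cv2.findContours(m,0,1)[0],key=cv2.contourArea)+[x,y]
    r=cv2.minAreaRect(c); print(r); bx=cv2.boxPoints(r); print(bx, plane("top",bx,3)[:,:2].round(1))
# dark wells
x,y,w,h=200,205,95,48
m=cv2.inRange(im[y:y+h,x:x+w].max(2),0,100)
for c in cv2.findContours(m,0,1)[0]:
    if cv2.contourArea(c)>15:
        r=cv2.minAreaRect(c+[x,y]); print(r, plane("top",[r[0]],31)[0,:2].round(1))
E
```

```text
((248.0, 199.99996948242188), (103.99998474121094, 137.99996948242188), 0.0)
[[196.      268.99994]
 [196.      130.99998]
 [300.      131.     ]
 [300.      268.99994]] [[447.1 241.4]
 [721.6 244.1]
 [717.3  36.4]
 [445.   39. ]]
((413.620361328125, 194.88185119628906), (128.9202423095703, 73.3011703491211), 79.2156982421875)
[[365.5558   138.41797 ]
 [437.56238  124.702415]
 [461.68494  251.34573 ]
 [389.67834  265.06128 ]] [[ 700.8  -93. ]
 [ 728.7 -238.4]
 [ 475.  -277.1]
 [ 450.3 -134.5]]
((257.5, 239.0), (10.0, 9.0), 90.0) [501.9 117.6]
((214.0, 230.0), (28.0, 2.0), 90.0) [520.1 200.2]
((207.0, 230.0), (28.0, 2.0), 90.0) [520.2 213.6]
((237.5, 229.5), (29.0, 1.0), 90.0) [520.4 155.4]
((230.0, 229.5), (29.0, 2.0), 90.0) [520.6 169.7]
((284.5, 226.5), (29.0, 1.0), 90.0) [524.9  66.5]
((277.0, 226.5), (29.0, 2.0), 90.0) [525.1  80.6]
((257.5, 216.0), (10.0, 9.0), 90.0) [545.5 117.4]
```

View pics/crop0.png

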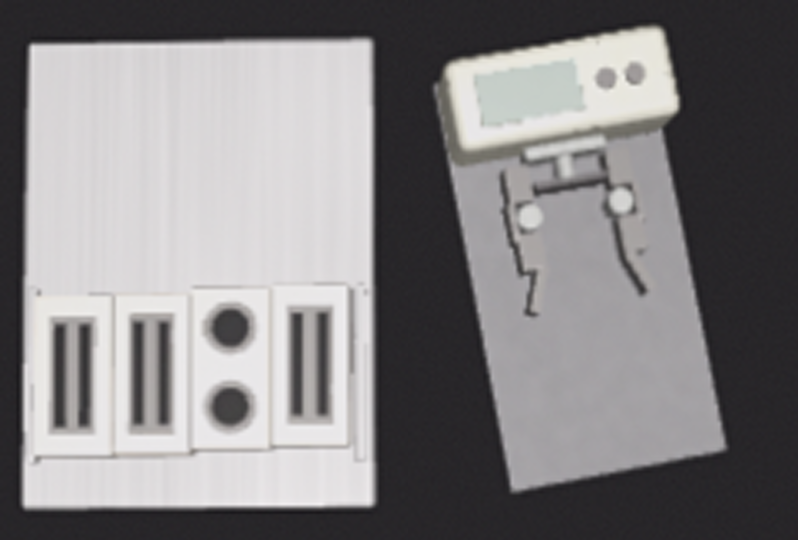

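The crop confirms it: the two round wells at (258,216) and (258,239), and the dock is yawed. Next I'll fit the edges for the tray and dock axes.

```bash
python3 - <<'E'
from h import *
im=cv2.imread("pics/top0.png").astype(float); g=cv2.GaussianBlur(im.mean(2),(3,3),0)
def edge(p,q,n=40,h=6):
    p=np.float64(p);q=np.float64(q);d=(q-p)/np.linalg.norm(q-p);nn=np.array([-d[1],d[0]]);out=[]
    s=np.arange(-h,h+.01,.25)
    for t in np.linspace(.06,.94,n):
        pts=(p+(q-p)*t+s[:,None]*nn).astype(np.float32)
        v=cv2.remap(g.astype(np.float32),pts[None,:,0],pts[None,:,1],1)[0]
        k=np.argmax(abs(np.gradient(v))); out.append(pts[k])
    return np.array(out)
def fit(pts,z):
    P=plane("top",pts,z)[:,:2].astype(np.float32); vx,vy,x,y=cv2.fitLine(P,cv2.DIST_HUBER,0,.01,.01).ravel()
    d=np.array([vx,vy]);n=np.array([-vy,vx]); r=(P-[x,y])@n
    return np.array([x,y]),d,r.std()
def inter(a,b):
    t=np.linalg.solve(np.c_[a[1],-b[1]],b[0]-a[0]); return a[0]+a[1]*t[0]
def ang(l): return (np.degrees(np.arctan2(l[1][1],l[1][0]))+90)%180-90
L=dict(tl=fit(edge((196.5,268),(197.5,133)),3),tr=fit(edge((300,268),(299.5,132)),3),tn=fit(edge((197,269.5),(300,268.5)),3),tf=fit(edge((198,132.5),(299,131)),3),
 dl=fit(edge((391.5,264.7),(372,165)),3),dr=fit(edge((456,252.5),(439,165)),3),dn=fit(edge((391.5,264.5),(456,252.6)),3),
 hf=fit(edge((376,165),(440,155)),0))
for k,l in L.items(): print(k,l[0].round(1),round(ang(l),2),round(l[2],2))
c=[inter(L[a],L[b]) for a in("tn","tf") for b in("tl","tr")]; print("tray",np.round(c,1),np.mean(c,0).round(1))
a,b=inter(L["dn"],L["dl"]),inter(L["dn"],L["dr"]); print("dock near",a,b,np.linalg.norm(a-b))
th=np.radians((ang(L["dl"])+ang(L["dr"]))/2); m=(a+b)/2; ex=np.array([np.cos(th),np.sin(th)])
print("yaw",np.degrees(th),"origin",m+120*ex)
# side view check
o=np.r_[m+120*ex,0]; X=np.r_[ex,0];Y=np.array([-ex[1],ex[0],0])
def D(x,y,z): return o+X*x+Y*y+[0,0,z]
s=cv2.imread("pics/side0.png"); t=cv2.imread("pics/top0.png")
for n,i in(("side",s),("top",t)):
    for P in(D(-120,65,3),D(-120,-65,3),D(0,23.5,26),D(0,-23.5,26),D(-23,35,26),D(-23,-35,26),D(30,23.5,26),D(30,-23.5,26)):
        cv2.circle(i,tuple(proj(n,P)[0].round().astype(int)),1,(0,0,255),-1)
cv2.imwrite("pics/chk.png",np.hstack([cv2.resize(t[110:280,350:480],(400,520),interpolation=2),cv2.resize(s[150:240,230:380],(400,240),interpolation=2).__class__(0) if 0 else cv2.copyMakeBorder(cv2.resize(s[150:240,230:380],(400,240),interpolation=2),0,280,0,0,0)]))
E
```

```text
tl [591.4 240.5] -0.06 0.59
tr [556.7  39. ] -0.51 0.24
tn [447.  137.4] 89.6 0.67
tf [717.7 141.5] 89.68 0.69
dl [ 554.9 -119.1] 9.83 0.4
dr [ 563.  -250.3] 9.83 0.47
dn [ 461.4 -192.6] -80.22 0.43
hf [ 661.3 -180.5] -80.22 4.87
tray [[447.7 240.7]
 [446.3  40. ]
 [718.3 240.4]
 [717.1  37.6]] [582.4 139.7]
dock near [ 451.7776  -136.95938] [ 473.9807 -265.7263] 130.66711
yaw 9.831684 origin [ 581.11676 -180.85231]
```

View pics/chk.png

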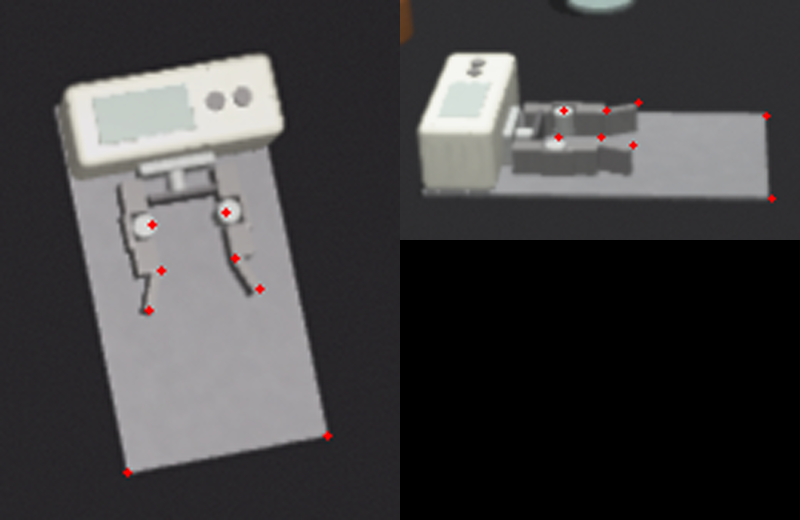

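Call:
send_rows(commands=[{"dx": 23.7, "dy": 62.2, "dz": 0, "roll": -23.4, "claw": 0.5}, {"dx": 23.7, "dy": 62.2, "dz": 0, "roll": -23.4, "claw": 0.5}, {"dx": 23.7, "dy": 62.2, "dz": 0, "roll": -23.4, "claw": 0.5}, {"dx": 23.7, "dy": 62.2, "dz": 0, "roll": -23.4, "claw": 0.5}, {"dx": 23.7, "dy": 62.2, "dz": 0, "roll": -23.4, "claw": 0.5}, {"dx": 23.7, "dy": 62.2, "dz": 0, "roll": -23.4, "claw": 0.5}, {"dx": 23.7, "dy": 62.2, "dz": 0, "roll": -23.4, "claw": 0.5}, {"dx": 23.7, "dy": 62.2, "dz": 0, "roll": -23.4, "claw": 0.5}, {"dx": 23.7, "dy": 62.2, "dz": 0, "roll": -23.4, "claw": 0.5}, {"dx": 23.7, "dy": 62.2, "dz": 0, "roll": -23.4, "claw": 0.5}])

```text
t: 1.1
position: [395.8, -37.1, 231.3]
tool_rot: [0.0, 1.0, -0.0, 0.0]
wrist_force: [1.3, -0.9, -0.1]
grip_width: 5.3
```

Call:
send_rows(commands=[{"dx": 0, "dy": 0}, {"dx": 0, "dy": 0}, {"dx": 0, "dy": 0}, {"dx": 0, "dy": 0}])

```text
$.commands[0]: bad value
```

Call:
send_rows(commands=[{"dx": 0, "dy": 0, "dz": 0, "roll": 0, "claw": 0.5}, {"dx": 0, "dy": 0, "dz": 0, "roll": 0, "claw": 0.5}])

```text
t: 1.3
position: [395.6, -37.9, 230.9]
tool_rot: [0.0, 1.0, 0.002, -0.0]
wrist_force: [-1.2, -0.0, 0.4]
grip_width: 4.8
```

Call:
send_rows(commands=[{"dx": 5.94, "dy": 15.5, "dz": 0, "roll": 0, "claw": 0.5}, {"dx": 5.94, "dy": 15.5, "dz": 0, "roll": 0, "claw": 0.5}, {"dx": 5.94, "dy": 15.5, "dz": 0, "roll": 0, "claw": 0.5}, {"dx": 5.94, "dy": 15.5, "dz": 0, "roll": 0, "claw": 0.5}, {"dx": 5.94, "dy": 15.5, "dz": -15, "roll": 0, "claw": 0.5}, {"dx": 5.94, "dy": 15.5, "dz": -15, "roll": 0, "claw": 0.5}, {"dx": 5.94, "dy": 15.5, "dz": -15, "roll": 0, "claw": 0.5}, {"dx": 5.94, "dy": 15.5, "dz": -17, "roll": 0, "claw": 0.5}, {"dx": 5.94, "dy": 15.5, "dz": -17, "roll": 0, "claw": 0.5}, {"dx": 5.94, "dy": 15.5, "dz": -17, "roll": 0, "claw": 0.5}])

```text
t: 2.3
position: [458.2, 35.8, 64.9]
tool_rot: [-0.017, 0.999, 0.029, -0.002]
wrist_force: [-0.2, -0.2, 0.7]
grip_width: 4.9
```

```bash
python3 - <<'E'
from h import *
o=telemetry.get_obs();print(o["t"],o["position"],o["tool_rot"])
t=read_camera("top"); s=read_camera("side")
cv2.imwrite("pics/p1.png",np.hstack([cv2.resize(t[120:300,170:330],(400,450),interpolation=2),cv2.resize(s[180:380,220:400],(400,450),interpolation=2)])[:,:,::-1])
E
```

```text
2.3 [458.22684689  35.83589553  64.93927507] [-0.01743255  0.99942824  0.02888257 -0.00225599]
```

View pics/p1.png

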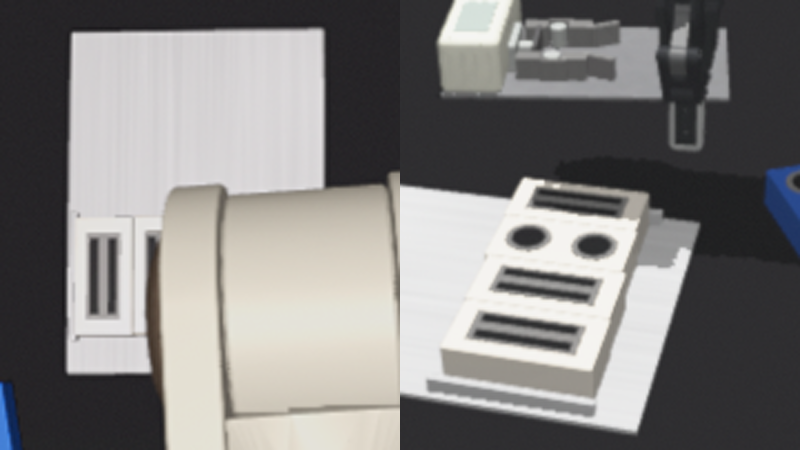

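Call:
send_rows(commands=[{"dx": 0, "dy": 0, "dz": 0, "roll": 0, "claw": 0.5}, {"dx": 0, "dy": 0, "dz": 0, "roll": 0, "claw": 0.5}])

```text
t: 2.6
position: [459.9, 36.9, 67.8]
tool_rot: [-0.017, 0.999, 0.03, -0.0]
wrist_force: [0.3, -0.2, 0.2]
grip_width: 4.8
```

```bash
python3 - <<'E'
from h import *
o=telemetry.get_obs();print(o["t"],o["position"],o["tool_rot"],o["joint_positions"].round(3),o["qvel"].round(3))
E
```

```text
2.6 [459.90073022  36.86986601  67.82758721] [-1.74975133e-02  9.99404664e-01  2.97342823e-02 -1.64331156e-04] [ 0.058 -0.126 -0.35   1.347  0.035  3.141] [ 0.007  0.001 -0.002 -0.001  0.002 -0.001]
```

J6 had hit its limit. I'll use the equivalent half-turn yaw instead, since the jaws are symmetric.

Call:
send_rows(commands=[{"dx": 0, "dy": 0, "dz": 3, "roll": 8, "claw": 0.5}, {"dx": 0, "dy": 0, "dz": 3, "roll": 16, "claw": 0.5}, {"dx": 0, "dy": 1, "dz": 3, "roll": 24, "claw": 0.5}, {"dx": 0, "dy": 2, "dz": 3, "roll": 32, "claw": 0.5}, {"dx": 0, "dy": 3, "dz": 3, "roll": 40, "claw": 0.5}, {"dx": 0, "dy": 4, "dz": 3, "roll": 48, "claw": 0.5}, {"dx": 0, "dy": 5, "dz": 3, "roll": 56, "claw": 0.5}, {"dx": 0, "dy": 6, "dz": 3, "roll": 64, "claw": 0.5}, {"dx": 0, "dy": 7, "dz": 3, "roll": 72, "claw": 0.5}, {"dx": 0, "dy": 8, "dz": 3, "roll": 80, "claw": 0.5}])

```text
t: 3.6
position: [459.7, 117.6, 97.6]
tool_rot: [-0.012, 0.744, 0.668, -0.011]
wrist_force: [0.1, 0.1, -0.9]
grip_width: 5.0
```

Call:
send_rows(commands=[{"dx": 0, "dy": 0, "dz": 0, "roll": 8, "claw": 0.5}, {"dx": 0, "dy": 0, "dz": 0, "roll": 16, "claw": 0.5}, {"dx": 0, "dy": 0, "dz": 0, "roll": 24, "claw": 0.5}, {"dx": 0, "dy": 0, "dz": 0, "roll": 32, "claw": 0.5}, {"dx": 0, "dy": 0, "dz": 0, "roll": 40, "claw": 0.5}, {"dx": 0, "dy": 0, "dz": 0, "roll": 48, "claw": 0.5}, {"dx": 0, "dy": 0, "dz": 0, "roll": 56, "claw": 0.5}, {"dx": 0, "dy": 0, "dz": 0, "roll": 64, "claw": 0.5}, {"dx": 0, "dy": 0, "dz": 0, "roll": 72, "claw": 0.5}, {"dx": 0, "dy": 0, "dz": 0, "roll": 80, "claw": 0.5}])

```text
t: 4.6
position: [459.7, 117.2, 97.6]
tool_rot: [-0.001, 0.141, 0.99, -0.017]
wrist_force: [-0.1, -0.4, 0.3]
grip_width: 5.4
```

Call:
send_rows(commands=[{"dx": 0, "dy": 0, "dz": 0, "roll": 8, "claw": 0.5}, {"dx": 0, "dy": 0, "dz": 0, "roll": 16, "claw": 0.5}, {"dx": 0, "dy": 0, "dz": 0, "roll": 16.6, "claw": 0.5}, {"dx": 0, "dy": 0, "dz": 0, "roll": 16.6, "claw": 0.5}])

```text
t: 5.0
position: [459.5, 117.2, 97.2]
tool_rot: [0.001, 0.001, 1.0, -0.017]
wrist_force: [0.1, 0.9, 0.3]
grip_width: 4.9
```

```bash
cat >> h.py <<'E'
def st():
    o=telemetry.get_obs(); q=o["tool_rot"]; M=R.from_quat([q[1],q[2],q[3],q[0]]).as_matrix()
    print("t",round(o["t"],2),"pos",o["position"].round(2),"yaw",round(np.degrees(np.arctan2(M[1,0],M[0,0])),2),"toolz",M[:,2].round(4),"F",o["wrist_force"].round(2),"j",o["joint_positions"].round(3),"w",round(o["grip_width"],1))
E
python3 -c "
from h import *
st()"
```

```text
t 5.0 pos [459.54 117.22  97.24] yaw 179.84 toolz [ 0.0019 -0.0349 -0.9994] F [0.12 0.86 0.28] j [ 0.27  -0.096 -0.265  1.409 -0.034  0.273] w 4.9
```

Call:
send_rows(commands=[{"dx": -0.7, "dy": 0, "dz": -3, "roll": 0, "claw": 0.5}, {"dx": -0.7, "dy": 0, "dz": -6, "roll": 0, "claw": 0.5}, {"dx": -0.7, "dy": 0, "dz": -8, "roll": 0, "claw": 0.5}, {"dx": -0.7, "dy": 0, "dz": -8.8, "roll": 0, "claw": 0.5}, {"dx": -0.7, "dy": 0, "dz": -8.8, "roll": 0, "claw": 0.5}, {"dx": -0.7, "dy": 0, "dz": -8.8, "roll": 0, "claw": 0.5}])

```text
t: 5.6
position: [452.9, 117.4, 9.7]
tool_rot: [0.001, 0.0, 1.0, -0.017]
wrist_force: [-0.6, 0.3, 0.4]
grip_width: 4.6
```

```bash
python3 - <<'E'
from h import *
st()
s=read_camera("side")
cv2.imwrite("pics/p2.png",cv2.resize(s[240:360,230:390],(800,600),interpolation=2)[:,:,::-1])
E
```

```text
t 5.6 pos [452.92 117.36   9.71] yaw 179.98 toolz [ 0.0023 -0.0348 -0.9994] F [-0.64  0.32  0.44] j [ 0.274 -0.071 -0.414  1.236 -0.034  0.275] w 4.6
```

View pics/p2.png

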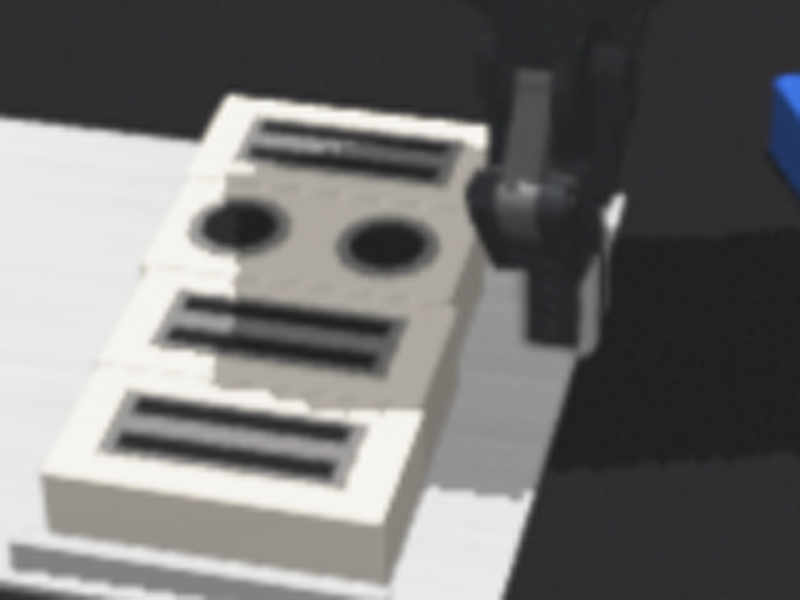

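Fingers stand behind the target's rear end, inside its width. I'll raise them slightly and push.

Call:
send_rows(commands=[{"dx": 0.5, "dy": 0, "dz": 0.3, "roll": 0, "claw": 0.5}, {"dx": 1.0, "dy": 0, "dz": 0.3, "roll": 0, "claw": 0.5}, {"dx": 1.3, "dy": 0, "dz": 0.3, "roll": 0, "claw": 0.5}, {"dx": 1.6, "dy": 0, "dz": 0.3, "roll": 0, "claw": 0.5}, {"dx": 1.9, "dy": 0, "dz": 0.3, "roll": 0, "claw": 0.5}, {"dx": 2.2, "dy": 0, "dz": 0.3, "roll": 0, "claw": 0.5}, {"dx": 2.5, "dy": 0, "dz": 0.3, "roll": 0, "claw": 0.5}, {"dx": 2.8, "dy": 0, "dz": 0.3, "roll": 0, "claw": 0.5}])

```text
t: 6.45
position: [480.4, 117.2, 11.5]
tool_rot: [0.0, -0.0, 1.0, -0.018]
wrist_force: [-0.5, 0.5, -0.1]
grip_width: 5.2
```

```bash
python3 - <<'E'
from h import *
st()
s=read_camera("side")
cv2.imwrite("pics/p3.png",cv2.resize(s[240:360,230:390],(800,600),interpolation=2)[:,:,::-1])
E
```

```text
t 6.45 pos [480.44 117.16  11.52] yaw -179.96 toolz [ 9.000e-04 -3.510e-02 -9.994e-01] F [-0.47  0.48 -0.12] j [ 0.259 -0.007 -0.348  1.238 -0.034  0.258] w 5.2
```

View pics/p3.png

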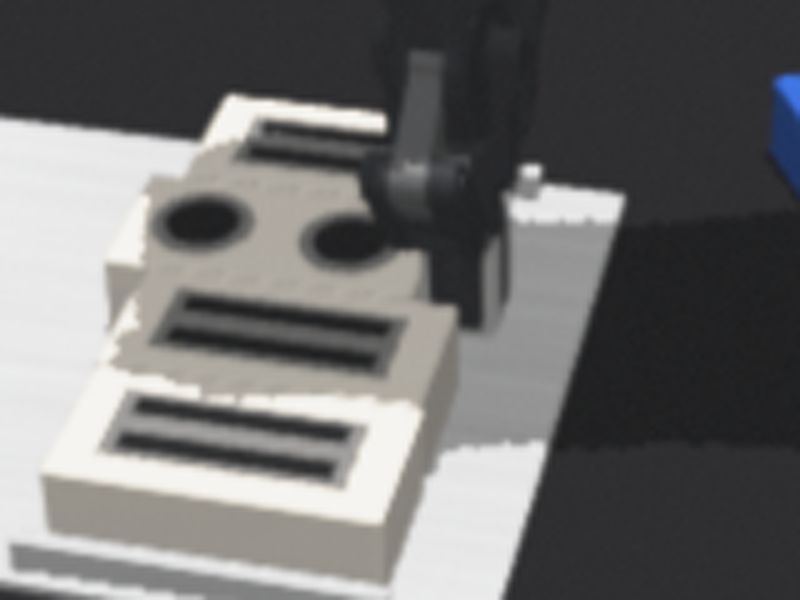

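Call:
send_rows(commands=[{"dx": 0.4, "dy": 0, "dz": 0.1, "roll": 0, "claw": 0.5}, {"dx": 0.8, "dy": 0, "dz": 0.1, "roll": 0, "claw": 0.5}, {"dx": 1.2, "dy": 0, "dz": 0.1, "roll": 0, "claw": 0.5}, {"dx": 1.6, "dy": 0, "dz": 0.1, "roll": 0, "claw": 0.5}, {"dx": 2.0, "dy": 0, "dz": 0.1, "roll": 0, "claw": 0.5}, {"dx": 2.4, "dy": 0, "dz": 0.1, "roll": 0, "claw": 0.5}, {"dx": 2.8, "dy": 0, "dz": 0.1, "roll": 0, "claw": 0.5}, {"dx": 3.2, "dy": 0, "dz": 0.1, "roll": 0, "claw": 0.5}, {"dx": 3.6, "dy": 0, "dz": 0.1, "roll": 0, "claw": 0.5}, {"dx": 4.0, "dy": 0, "dz": 0.1, "roll": 0, "claw": 0.5}])

```text
t: 7.5
position: [520.6, 117.2, 12.6]
tool_rot: [0.0, -0.0, 1.0, -0.018]
wrist_force: [-2.0, -0.8, 2.6]
grip_width: 5.1
```

```bash
python3 - <<'E'
from h import *
st()
s=read_camera("side")
cv2.imwrite("pics/p4.png",cv2.resize(s[240:360,200:360],(800,600),interpolation=2)[:,:,::-1])
E
```

```text
t 7.5 pos [520.58 117.19  12.59] yaw -179.96 toolz [ 0.001  -0.0351 -0.9994] F [-2.02 -0.79  2.64] j [ 0.24   0.083 -0.253  1.242 -0.034  0.239] w 5.1
```

View pics/p4.png

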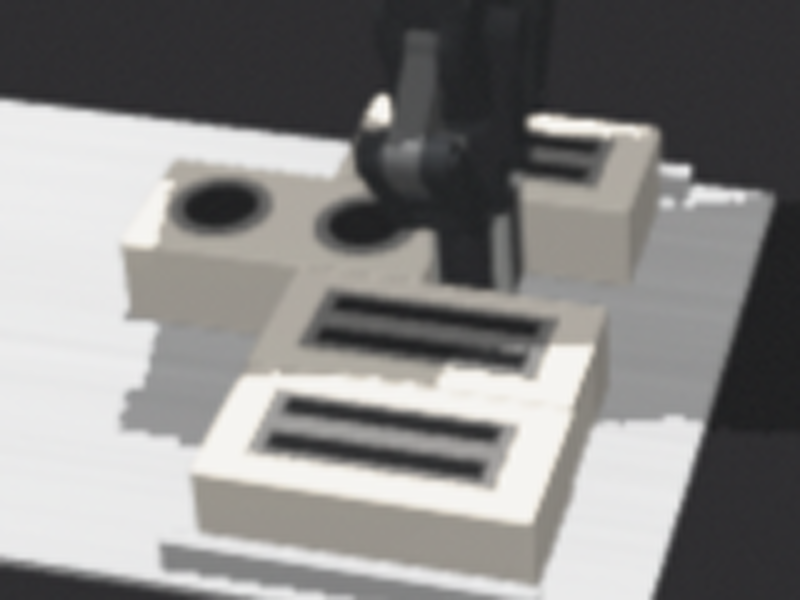

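Call:
send_rows(commands=[{"dx": 0, "dy": 0, "dz": 0.3, "roll": 0, "claw": 0.5}, {"dx": 0.3, "dy": 0, "dz": 0.3, "roll": 0, "claw": 0.5}, {"dx": 0.7, "dy": 0, "dz": 0.3, "roll": 0, "claw": 0.5}, {"dx": 1.1, "dy": 0, "dz": 0.3, "roll": 0, "claw": 0.5}, {"dx": 1.5, "dy": 0, "dz": 0.3, "roll": 0, "claw": 0.5}, {"dx": 1.9, "dy": 0, "dz": 0.3, "roll": 0, "claw": 0.5}, {"dx": 2.3, "dy": 0, "dz": 0.3, "roll": 0, "claw": 0.5}, {"dx": 2.7, "dy": 0, "dz": 0.3, "roll": 0, "claw": 0.5}, {"dx": 3.1, "dy": 0, "dz": 0.3, "roll": 0, "claw": 0.5}, {"dx": 3.5, "dy": 0, "dz": 0.3, "roll": 0, "claw": 0.5}])

```text
t: 8.55
position: [555.6, 117.2, 15.6]
tool_rot: [0.001, -0.0, 1.0, -0.018]
wrist_force: [-1.7, -0.5, 1.9]
grip_width: 4.8
```

```bash
python3 - <<'E'
from h import *
st()
s=read_camera("side")
cv2.imwrite("pics/p5.png",cv2.resize(s[240:360,200:360],(800,600),interpolation=2)[:,:,::-1])
E
```

```text
t 8.55 pos [555.62 117.17  15.59] yaw -179.96 toolz [ 0.0011 -0.0351 -0.9994] F [-1.73 -0.54  1.85] j [ 0.225  0.16  -0.162  1.255 -0.034  0.225] w 4.8
```

View pics/p5.png

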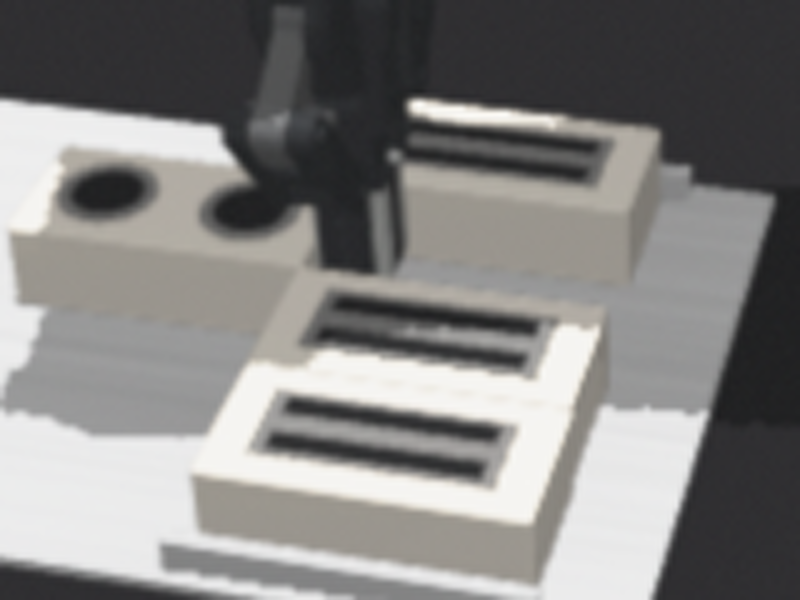

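Call:
send_rows(commands=[{"dx": 0.4, "dy": 0, "dz": 0, "roll": 0, "claw": 0.5}, {"dx": 0.8, "dy": 0, "dz": 0, "roll": 0, "claw": 0.5}, {"dx": 1.2, "dy": 0, "dz": 0, "roll": 0, "claw": 0.5}, {"dx": 1.6, "dy": 0, "dz": 0, "roll": 0, "claw": 0.5}, {"dx": 2.0, "dy": 0, "dz": 0, "roll": 0, "claw": 0.5}, {"dx": 2.4, "dy": 0, "dz": 0, "roll": 0, "claw": 0.5}, {"dx": 2.8, "dy": 0, "dz": 0, "roll": 0, "claw": 0.5}, {"dx": 3.2, "dy": 0, "dz": 0, "roll": 0, "claw": 0.5}, {"dx": 3.5, "dy": 0, "dz": 0, "roll": 0, "claw": 0.5}, {"dx": 3.7, "dy": 0, "dz": 0, "roll": 0, "claw": 0.5}])

```text
t: 9.6
position: [592.5, 117.2, 15.6]
tool_rot: [0.001, -0.0, 1.0, -0.018]
wrist_force: [-0.8, -0.3, 0.0]
grip_width: 4.8
```

Call:
send_rows(commands=[{"dx": 0, "dy": 0, "dz": 0, "roll": 0, "claw": 0.5}, {"dx": -0.6, "dy": 0, "dz": 0, "roll": 0, "claw": 0.5}, {"dx": -0.6, "dy": 0, "dz": 4, "roll": 0, "claw": 0.5}, {"dx": -0.6, "dy": 0, "dz": 8, "roll": 0, "claw": 0.5}, {"dx": -5, "dy": 0, "dz": 10, "roll": 0, "claw": 8.5}, {"dx": -10, "dy": 0, "dz": 10, "roll": 0, "claw": 8.5}, {"dx": -15, "dy": 0, "dz": 10, "roll": 0, "claw": 8.5}, {"dx": -20, "dy": 0, "dz": 10, "roll": 0, "claw": 8.5}, {"dx": -20, "dy": 0, "dz": 10, "roll": 0, "claw": 8.5}])

```text
t: 10.5
position: [387.1, 116.7, 115.8]
tool_rot: [0.0, -0.001, 1.0, -0.017]
wrist_force: [0.5, -0.4, 0.9]
grip_width: 76.4
```

```bash
python3 - <<'E'
from h import *
st()
t=read_camera("top");s=read_camera("side")
cv2.imwrite("pics/t6.png",t[:,:,::-1])
cv2.imwrite("pics/p6.png",np.hstack([cv2.resize(t[120:300,170:330],(400,450),interpolation=2),cv2.resize(s[220:380,130:350],(400,450),interpolation=2)])[:,:,::-1])
E
```

```text
t 10.5 pos [387.14 116.68 115.83] yaw -179.89 toolz [ 7.000e-04 -3.490e-02 -9.994e-01] F [ 0.47 -0.38  0.91] j [ 0.316 -0.268 -0.376  1.473 -0.033  0.314] w 76.4
```

View pics/p6.png

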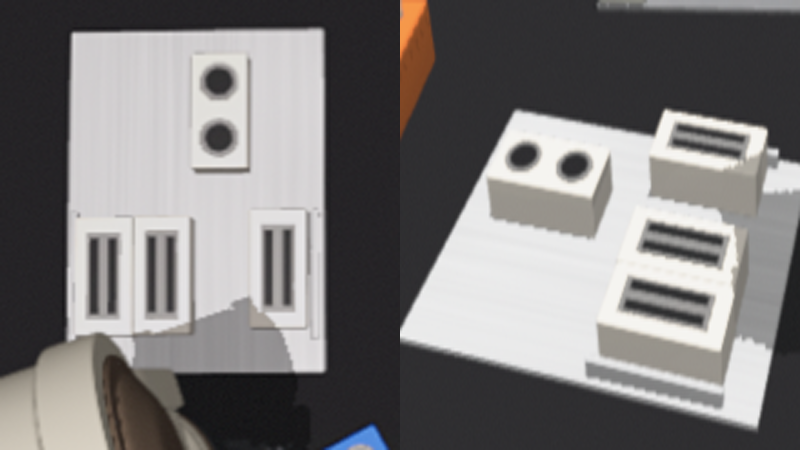

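The cartridge now lies clear of the pack and straight on the tray. Next I'll measure it and the neighbours.

```bash
cat >> h.py <<'E'
def dark(im,roi,z):
    x,y,w,h=roi; m=cv2.inRange(im[y:y+h,x:x+w].max(2),0,100)
    for c in cv2.findContours(m,0,1)[0]:
        if cv2.contourArea(c)>15:
            M=cv2.moments(c); p=[M['m10']/M['m00']+x,M['m01']/M['m00']+y]; print(np.round(p,1), plane("top",[p],z)[0,:2].round(1))
E
python3 - <<'E'
from h import *
im=cv2.imread("pics/t6.png")
dark(im,(200,130,95,115),31)
E
```

```text
[237.9 228.2] [522.9 154.7]
[230.  229.4] [520.8 169.7]
[214.  229.4] [521.2 200.2]
[207.  229.6] [521.  213.6]
[284.5 226.5] [524.9  66.5]
[277.  226.5] [525.1  80.6]
[257.1 174.7] [624.8 118.1]
[257.  152.1] [668.7 118.2]
[231.7 130.7] [712.  167.4]
```

Call:
send_rows(commands=[{"dx": 5, "dy": 0.1, "dz": 0, "roll": 0, "claw": 8.5}, {"dx": 10, "dy": 0.1, "dz": 0, "roll": 0, "claw": 8.5}, {"dx": 15, "dy": 0.1, "dz": 0, "roll": 0, "claw": 8.5}, {"dx": 20, "dy": 0.1, "dz": 0, "roll": 0, "claw": 8.5}, {"dx": 25, "dy": 0.1, "dz": 0, "roll": 0, "claw": 8.5}, {"dx": 25.95, "dy": 0.1, "dz": -3, "roll": 0, "claw": 8.5}, {"dx": 25.95, "dy": 0.1, "dz": -6, "roll": 0, "claw": 8.5}, {"dx": 25.95, "dy": 0.1, "dz": -6, "roll": 0, "claw": 8.5}])

```text
t: 11.4
position: [650.4, 117.3, 49.3]
tool_rot: [-0.004, -0.0, 1.0, -0.018]
wrist_force: [-0.5, -0.5, -0.2]
grip_width: 84.8
```

```bash
python3 - <<'E'
from h import *
st()
s=read_camera("side")
cv2.imwrite("pics/p7.png",cv2.resize(s[200:320,130:290],(800,600),interpolation=2)[:,:,::-1])
E
```

```text
t 11.4 pos [650.43 117.35  49.26] yaw -180.0 toolz [-0.0074 -0.0367 -0.9993] F [-0.52 -0.54 -0.24] j [ 0.193  0.371  0.16   1.374 -0.035  0.194] w 84.8
```

View pics/p7.png

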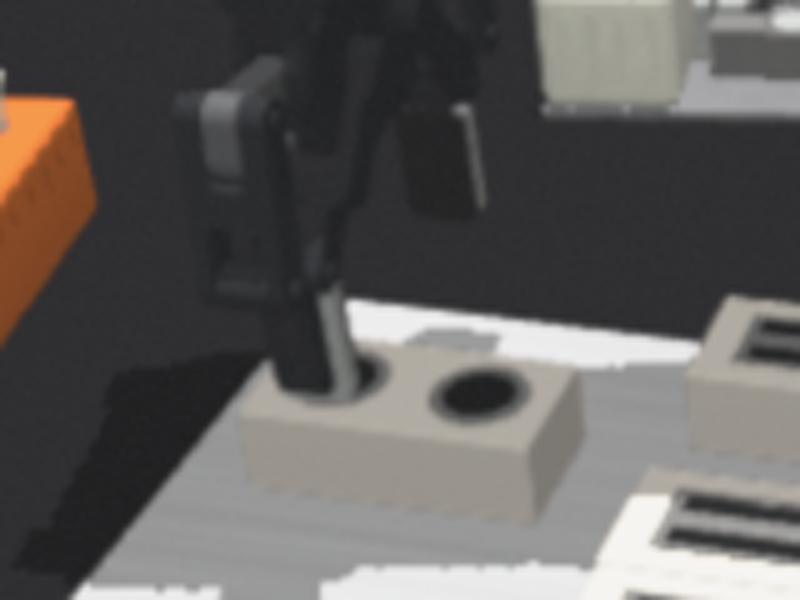

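Call:
send_rows(commands=[{"dx": 0, "dy": 0, "dz": 0, "roll": 0, "claw": 8.5}, {"dx": 0, "dy": 0, "dz": 0, "roll": 0, "claw": 8.5}])

```text
t: 11.65
position: [652.7, 118.4, 57.9]
tool_rot: [0.002, -0.0, 1.0, -0.017]
wrist_force: [0.1, -0.3, 0.2]
grip_width: 84.9
```

Call:
send_rows(commands=[{"dx": -0.6, "dy": -0.1, "dz": -1, "roll": 0, "claw": 8.5}, {"dx": -0.6, "dy": -0.1, "dz": -2.5, "roll": 0, "claw": 8.5}, {"dx": -0.6, "dy": -0.1, "dz": -4, "roll": 0, "claw": 8.5}, {"dx": -0.6, "dy": -0.1, "dz": -5, "roll": 0, "claw": 8.5}, {"dx": -0.6, "dy": -0.1, "dz": -5, "roll": 0, "claw": 8.5}, {"dx": -0.6, "dy": -0.1, "dz": -5, "roll": 0, "claw": 8.5}])

```text
t: 12.25
position: [645.7, 117.2, 5.5]
tool_rot: [0.0, -0.0, 1.0, -0.018]
wrist_force: [-0.1, -0.2, 0.4]
grip_width: 84.4
```

```bash
python3 - <<'E'
from h import *
st()
s=read_camera("side")
cv2.imwrite("pics/p8.png",cv2.resize(s[200:320,130:290],(800,600),interpolation=2)[:,:,::-1])
E
```

```text
t 12.25 pos [645.71 117.19   5.47] yaw -179.96 toolz [ 6.000e-04 -3.520e-02 -9.994e-01] F [-0.12 -0.18  0.4 ] j [ 0.195  0.371  0.074  1.281 -0.035  0.194] w 84.4
```

View pics/p8.png

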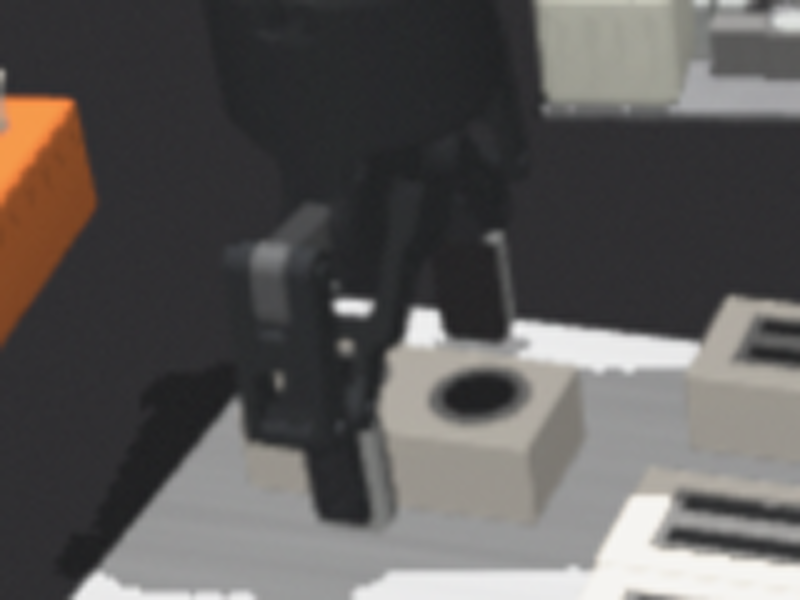

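Call:
send_rows(commands=[{"dx": 0, "dy": 0.05, "dz": 0.2, "roll": 0, "claw": 6}, {"dx": 0, "dy": 0.05, "dz": 0.2, "roll": 0, "claw": 4.8}, {"dx": 0, "dy": 0.05, "dz": 0.2, "roll": 0, "claw": 4}, {"dx": 0, "dy": 0.05, "dz": 0.2, "roll": 0, "claw": 3.5}, {"dx": 0, "dy": 0.05, "dz": 0.2, "roll": 0, "claw": 3.5}, {"dx": 0, "dy": 0.05, "dz": 0.2, "roll": 0, "claw": 3.5}])

```text
t: 12.9
position: [646.3, 117.8, 8.7]
tool_rot: [0.001, -0.0, 1.0, -0.017]
wrist_force: [-1.1, -0.2, 6.0]
grip_width: 43.1
```

Call:
send_rows(commands=[{"dx": 0, "dy": 0, "dz": 0.5, "roll": 0, "claw": 3.5}, {"dx": 0, "dy": 0, "dz": 1.5, "roll": 0, "claw": 3.5}, {"dx": 0, "dy": 0, "dz": 3, "roll": 0, "claw": 3.5}, {"dx": 0, "dy": 0, "dz": 5, "roll": 0, "claw": 3.5}, {"dx": 0, "dy": 0, "dz": 7, "roll": 0, "claw": 3.5}, {"dx": 0, "dy": 0, "dz": 7, "roll": 0, "claw": 3.5}])

```text
t: 13.5
position: [647.5, 118.0, 82.0]
tool_rot: [0.003, -0.0, 1.0, -0.017]
wrist_force: [0.2, 0.4, -1.1]
grip_width: 43.0
```

```bash
python3 - <<'E'
from h import *
st()
s=read_camera("side")
cv2.imwrite("pics/p9.png",cv2.resize(s[160:340,100:340],(800,600),interpolation=2)[:,:,::-1])
E
```

```text
t 13.5 pos [647.47 118.04  81.96] yaw -179.96 toolz [ 0.0067 -0.034  -0.9994] F [ 0.15  0.37 -1.14] j [ 0.195  0.34   0.184  1.415 -0.035  0.195] w 43.0
```

View pics/p9.png

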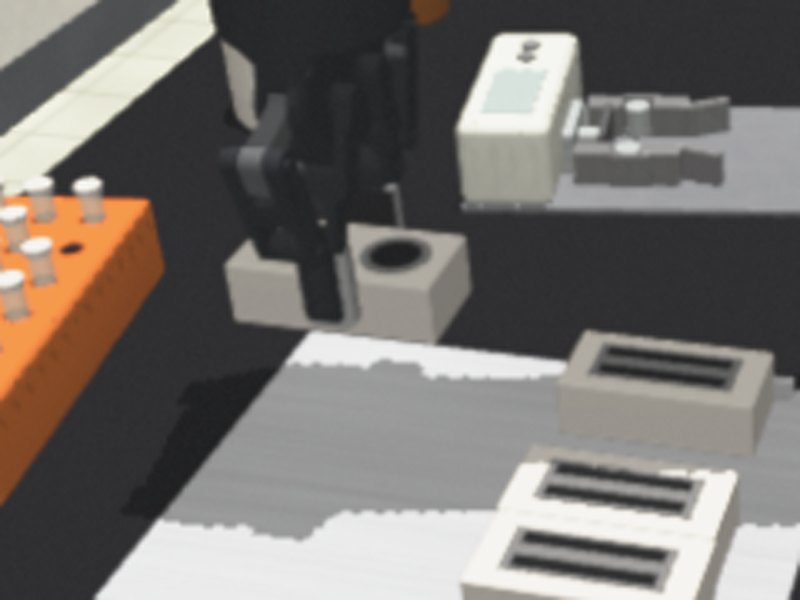

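Call:
send_rows(commands=[{"dx": -0.6, "dy": -1.5, "dz": 1, "roll": 1, "claw": 3.5}, {"dx": -1.6, "dy": -4, "dz": 2, "roll": 2, "claw": 3.5}, {"dx": -2.8, "dy": -7, "dz": 3, "roll": 3, "claw": 3.5}, {"dx": -3.9, "dy": -10, "dz": 3, "roll": 4, "claw": 3.5}, {"dx": -5.1, "dy": -13, "dz": 3, "roll": 5, "claw": 3.5}, {"dx": -6.3, "dy": -16, "dz": 3, "roll": 6, "claw": 3.5}, {"dx": -7.5, "dy": -19, "dz": 3, "roll": 7, "claw": 3.5}, {"dx": -8.6, "dy": -22, "dz": 3, "roll": 8, "claw": 3.5}, {"dx": -9.8, "dy": -25, "dz": 3, "roll": 9, "claw": 3.5}, {"dx": -11, "dy": -28, "dz": 3, "roll": 9.8, "claw": 3.5}])

```text
t: 14.55
position: [534.7, -163.3, 106.6]
tool_rot: [0.001, -0.086, 0.996, -0.017]
wrist_force: [0.2, 0.1, -1.3]
grip_width: 43.5
```

Call:
send_rows(commands=[{"dx": 0, "dy": 0, "dz": 0, "roll": 0, "claw": 3.5}, {"dx": 0, "dy": 0, "dz": 0, "roll": 0, "claw": 3.5}, {"dx": 0, "dy": 0, "dz": 0, "roll": 0, "claw": 3.5}])

```text
t: 14.85
position: [535.8, -161.7, 107.1]
tool_rot: [0.002, -0.086, 0.996, -0.017]
wrist_force: [-0.4, -0.0, -0.4]
grip_width: 42.8
```

```bash
python3 - <<'E'
from h import *
st()
E
```

```text
t 14.85 pos [ 535.78 -161.69  107.06] yaw -170.14 toolz [ 0.0064 -0.0339 -0.9994] F [-0.41 -0.04 -0.42] j [-0.277  0.083 -0.069  1.404 -0.031 -0.45 ] w 42.8
```

Call:
send_rows(commands=[{"dx": -0.6, "dy": -1.5, "dz": 0, "roll": 0, "claw": 3.5}, {"dx": -1.25, "dy": -2.9, "dz": 0, "roll": 0, "claw": 3.5}, {"dx": -1.25, "dy": -2.9, "dz": -2, "roll": 0, "claw": 3.5}, {"dx": -1.25, "dy": -2.9, "dz": -4, "roll": 0, "claw": 3.5}, {"dx": -1.25, "dy": -2.9, "dz": -6, "roll": 0, "claw": 3.5}, {"dx": -1.25, "dy": -2.9, "dz": -7, "roll": 0, "claw": 3.5}, {"dx": -1.25, "dy": -2.9, "dz": -7, "roll": 0, "claw": 3.5}, {"dx": -1.25, "dy": -2.9, "dz": -7, "roll": 0, "claw": 3.5}])

```text
t: 15.65
position: [523.4, -191.6, 38.3]
tool_rot: [0.002, -0.086, 0.996, -0.018]
wrist_force: [0.1, -1.0, 0.0]
grip_width: 42.6
```

```bash
python3 - <<'E'
from h import *
st()
s=read_camera("side")
cv2.imwrite("pics/p10.png",cv2.resize(s[130:250,220:380],(800,600),interpolation=2)[:,:,::-1])
E
```

```text
t 15.65 pos [ 523.44 -191.63   38.31] yaw -170.16 toolz [ 0.0075 -0.0346 -0.9994] F [ 0.1  -0.96  0.03] j [-0.335  0.098 -0.186  1.268 -0.03  -0.507] w 42.6
```

View pics/p10.png

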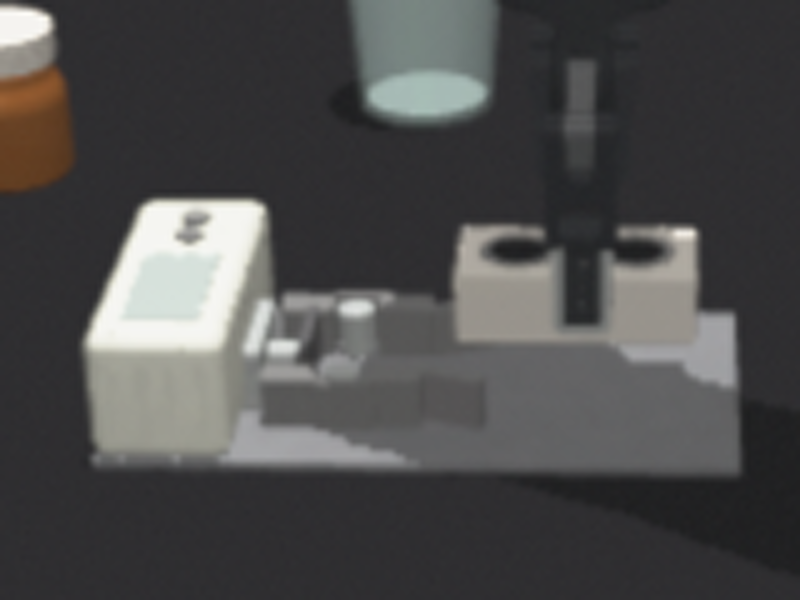

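Call:
send_rows(commands=[{"dx": 0, "dy": 0.1, "dz": -1, "roll": 0, "claw": 3.5}, {"dx": 0, "dy": 0.1, "dz": -2, "roll": 0, "claw": 3.5}, {"dx": 0, "dy": 0.1, "dz": -2.5, "roll": 0, "claw": 3.5}, {"dx": 0, "dy": 0.1, "dz": -2.7, "roll": 0, "claw": 3.5}, {"dx": 0, "dy": 0.1, "dz": -2.8, "roll": 0, "claw": 3.5}, {"dx": 0, "dy": 0.1, "dz": -2.85, "roll": 0, "claw": 3.5}, {"dx": 0, "dy": 0.1, "dz": -2.85, "roll": 0, "claw": 3.5}])

```text
t: 16.4
position: [523.4, -190.4, 9.3]
tool_rot: [0.002, -0.086, 0.996, -0.018]
wrist_force: [-0.4, -0.3, -1.3]
grip_width: 42.9
```

Call:
send_rows(commands=[{"dx": 0, "dy": 0, "dz": -0.05, "roll": 0, "claw": 3.5}, {"dx": 0, "dy": 0, "dz": -0.05, "roll": 0, "claw": 4.6}, {"dx": 0, "dy": 0, "dz": -0.05, "roll": 0, "claw": 6}, {"dx": 0, "dy": 0, "dz": 0, "roll": 0, "claw": 7.5}, {"dx": 0, "dy": 0, "dz": 3, "roll": 0, "claw": 7.5}, {"dx": 0, "dy": 0, "dz": 6, "roll": 0, "claw": 7.5}, {"dx": -4, "dy": -0.7, "dz": 8, "roll": 0, "claw": 0.5}, {"dx": -8, "dy": -1.4, "dz": 8, "roll": 0, "claw": 0.5}, {"dx": -12, "dy": -2.1, "dz": 8, "roll": 0, "claw": 0.5}, {"dx": -16, "dy": -2.8, "dz": 8, "roll": 0, "claw": 0.5}])

```text
t: 17.4
position: [361.9, -218.4, 89.3]
tool_rot: [0.002, -0.086, 0.996, -0.018]
wrist_force: [-0.4, -0.9, 1.5]
grip_width: 16.6
```

```bash
python3 - <<'E'
from h import *
st()
t=read_camera("top");s=read_camera("side")
cv2.imwrite("pics/t11.png",t[:,:,::-1])
cv2.imwrite("pics/p11.png",np.hstack([cv2.resize(t[110:290,340:500],(400,450),interpolation=2),cv2.resize(s[130:250,220:380],(400,300),interpolation=2).repeat(1,0) if 0 else cv2.copyMakeBorder(cv2.resize(s[130:250,220:380],(400,300),interpolation=2),0,150,0,0,0)])[:,:,::-1])
dark(t,(380,170,80,100),31)
E
```

```text
t 17.4 pos [ 361.95 -218.37   89.33] yaw -170.13 toolz [ 0.0076 -0.0349 -0.9994] F [-0.44 -0.91  1.52] j [-0.525 -0.254 -0.416  1.384 -0.026 -0.698] w 16.6
[421.  236.8] [ 502.2 -191.2]
[416.6 214.1] [ 545.7 -183.9]
[425.  193.7] [ 584.6 -201.3]
[409.7 174.3] [ 622.3 -173. ]
[391.8 189.7] [ 592.7 -137.8]
[432.9 232.5] [ 510.2 -214.3]
```

View pics/p11.png

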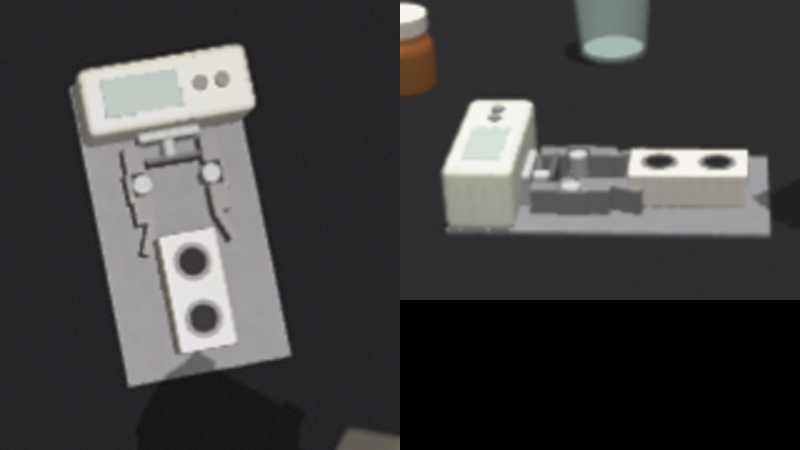

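```bash
python3 - <<'E'
from h import *
t=cv2.imread("pics/top0.png"); s=cv2.imread("pics/side0.png")
a=cv2.resize(t[155:215,380:440],(400,400),interpolation=2); b=cv2.resize(s[170:230,265:325],(400,400),interpolation=2)
cv2.imwrite("pics/caps.png",np.hstack([a,b]))
E
```

```text
(no output)
```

View pics/caps.png

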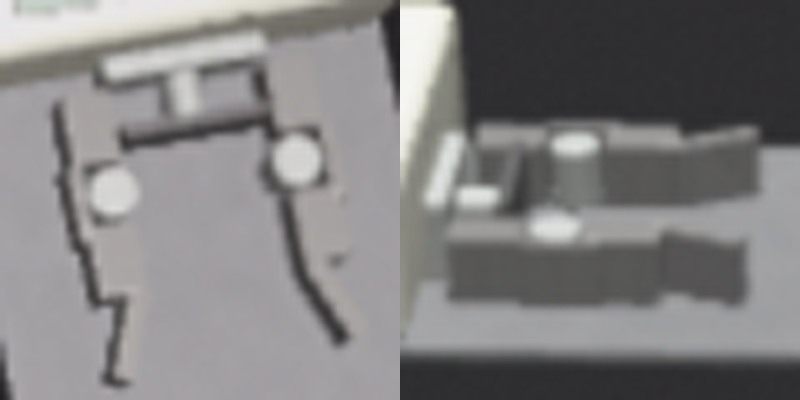

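```bash
python3 - <<'E'
from h import *
def ray(n,p):
    a=plane(n,[p],0)[0]; o=cam(n)[2]; return o,(a-o)/np.linalg.norm(a-o)
def tri(p,q):
    o1,d1=ray("top",p);o2,d2=ray("side",q); A=np.c_[d1,-d2]; t=np.linalg.lstsq(A,o2-o1,rcond=None)[0]
    P,Q=o1+d1*t[0],o2+d2*t[1]; return (P+Q)/2,np.linalg.norm(P-Q)
o=np.array([581.1,-180.9]);th=np.radians(9.83);e=np.array([[np.cos(th),np.sin(th)],[-np.sin(th),np.cos(th)]])
for p,q in(((397.1,183.8),(288.25,204.2)),((424.7,178.85),(291.2,191.75))):
    P,r=tri(p,q); print(P.round(1),r.round(1),"dock",(e@(P[:2]-o)).round(1), [ (e@(plane("top",[p],z)[0,:2]-o)).round(1) for z in (23,26,29)])
# cart wells from side
s=read_camera("side"); x,y,w,h=300,175,80,40
m=cv2.inRange(s[y:y+h,x:x+w].max(2),0,60)
for c in cv2.findContours(m,0,1)[0]:
    if 15<cv2.contourArea(c)<400:
        M=cv2.moments(c);p=[M['m10']/M['m00']+x,M['m01']/M['m00']+y];P=plane("side",[p],31)[0]; print(np.round(p,1),P.round(1),(e@(P[:2]-o)).round(1))
# shadowless base plate from side: corners near
E
```

```text
[ 606.6 -149.8   21.2] 1.5 dock [30.5 26.3] [array([29.4, 26.7]), array([29. , 27.3]), array([28.5, 27.9])]
[ 616.  -203.9   20.8] 1.4 dock [ 30.5 -28.6] [array([ 29.4, -28.1]), array([ 29. , -27.3]), array([ 28.5, -26.5])]
```

Call:
send_rows(commands=[{"dx": 3, "dy": 0.5, "dz": 0, "roll": 0, "claw": 0.5}, {"dx": 6, "dy": 1, "dz": 0, "roll": 0, "claw": 0.5}, {"dx": 8, "dy": 1.4, "dz": -1, "roll": 0, "claw": 0.5}, {"dx": 8.6, "dy": 1.5, "dz": -3, "roll": 0, "claw": 0.5}, {"dx": 8.6, "dy": 1.5, "dz": -5, "roll": 0, "claw": 0.5}, {"dx": 8.6, "dy": 1.5, "dz": -7, "roll": 0, "claw": 0.5}, {"dx": 8.6, "dy": 1.5, "dz": -7.5, "roll": 0, "claw": 0.5}, {"dx": 8.6, "dy": 1.5, "dz": -7.5, "roll": 0, "claw": 0.5}, {"dx": 8.6, "dy": 1.5, "dz": -7.5, "roll": 0, "claw": 0.5}])

```text
t: 18.45
position: [450.0, -203.5, 15.1]
tool_rot: [0.003, -0.086, 0.996, -0.018]
wrist_force: [0.4, -0.0, 1.1]
grip_width: 5.0
```

```bash
cat >> h.py <<'E'
O=np.array([581.1,-180.9]);th=np.radians(9.83);EE=np.array([[np.cos(th),np.sin(th)],[-np.sin(th),np.cos(th)]])
def dk():
    o=telemetry.get_obs(); print("dock tcp",(EE@(o["position"][:2]-O)).round(2),"Fdock",(EE@o["wrist_force"][:2]).round(2))
E
python3 - <<'E'
from h import *
st(); dk()
s=read_camera("side")
cv2.imwrite("pics/p12.png",cv2.resize(s[130:280,220:420],(800,600),interpolation=2)[:,:,::-1])
E
```

```text
t 18.45 pos [ 450.02 -203.45   15.07] yaw -170.15 toolz [ 0.0081 -0.0348 -0.9994] F [ 0.42 -0.04  1.1 ] j [-0.408 -0.041 -0.375  1.216 -0.029 -0.58 ] w 5.0
dock tcp [-133.01    0.16] Fdock [ 0.41 -0.11]
```

View pics/p12.png

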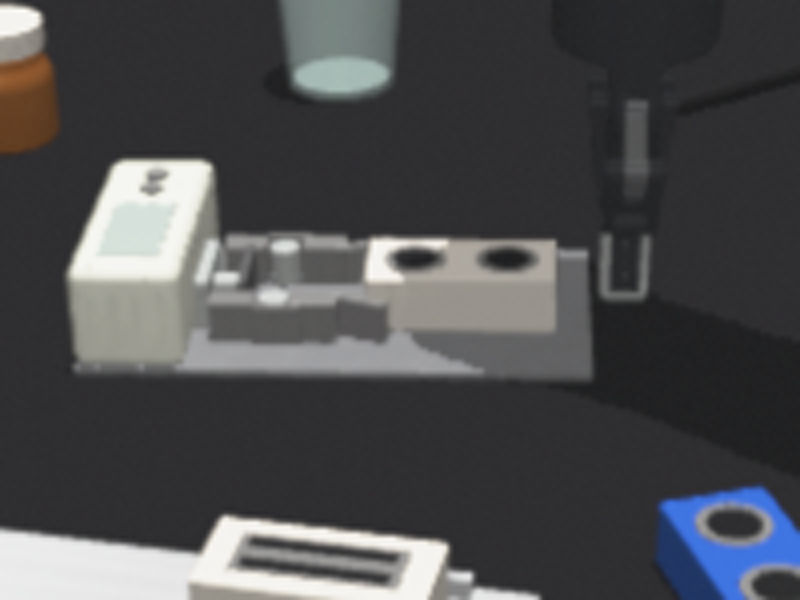

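Call:
send_rows(commands=[{"dx": 0.493, "dy": 0.085, "dz": -0.2, "roll": 0, "claw": 0.5}, {"dx": 0.985, "dy": 0.171, "dz": -0.3, "roll": 0, "claw": 0.5}, {"dx": 1.478, "dy": 0.256, "dz": -0.3, "roll": 0, "claw": 0.5}, {"dx": 1.773, "dy": 0.307, "dz": -0.3, "roll": 0, "claw": 0.5}, {"dx": 2.069, "dy": 0.358, "dz": -0.3, "roll": 0, "claw": 0.5}, {"dx": 2.364, "dy": 0.41, "dz": -0.3, "roll": 0, "claw": 0.5}, {"dx": 2.66, "dy": 0.461, "dz": -0.3, "roll": 0, "claw": 0.5}, {"dx": 2.955, "dy": 0.512, "dz": -0.3, "roll": 0, "claw": 0.5}, {"dx": 3.251, "dy": 0.563, "dz": -0.3, "roll": 0, "claw": 0.5}, {"dx": 3.546, "dy": 0.615, "dz": -0.3, "roll": 0, "claw": 0.5}])

```text
t: 19.5
position: [484.9, -197.1, 11.1]
tool_rot: [0.002, -0.086, 0.996, -0.017]
wrist_force: [-0.8, -0.3, 0.8]
grip_width: 4.9
```

```bash
python3 - <<'E'
from h import *
st(); dk()
t=read_camera("top");s=read_camera("side")
cv2.imwrite("pics/p13.png",np.hstack([cv2.resize(t[110:290,340:500],(400,450),interpolation=2),cv2.copyMakeBorder(cv2.resize(s[130:250,220:380],(400,300),interpolation=2),0,150,0,0,0)])[:,:,::-1])
E
```

```text
t 19.5 pos [ 484.9  -197.15   11.08] yaw -170.16 toolz [ 0.0069 -0.0344 -0.9994] F [-0.84 -0.34  0.81] j [-0.37   0.034 -0.307  1.211 -0.03  -0.542] w 4.9
dock tcp [-97.56   0.41] Fdock [-0.88 -0.19]
```

View pics/p13.png

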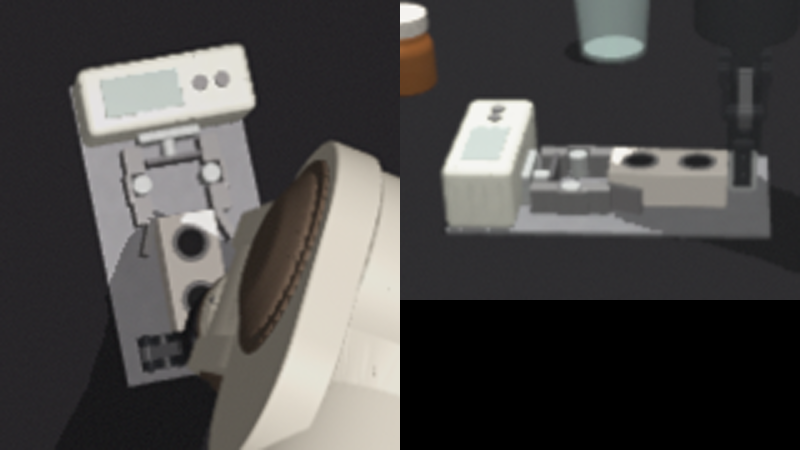

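Call:
send_rows(commands=[{"dx": 0.296, "dy": 0.051, "dz": 0, "roll": 0, "claw": 0.5}, {"dx": 0.591, "dy": 0.102, "dz": 0, "roll": 0, "claw": 0.5}, {"dx": 0.887, "dy": 0.154, "dz": 0, "roll": 0, "claw": 0.5}, {"dx": 1.182, "dy": 0.205, "dz": 0, "roll": 0, "claw": 0.5}, {"dx": 1.478, "dy": 0.256, "dz": 0, "roll": 0, "claw": 0.5}])

```text
t: 20.1
position: [499.8, -194.5, 11.1]
tool_rot: [0.002, -0.086, 0.996, -0.017]
wrist_force: [-0.3, -0.1, -0.2]
grip_width: 4.8
```

```bash
python3 - <<'E'
from h import *
st(); dk()
t=read_camera("top");s=read_camera("side")
cv2.imwrite("pics/p14.png",np.hstack([cv2.resize(t[130:250,370:476],(400,450),interpolation=2),cv2.copyMakeBorder(cv2.resize(s[160:240,270:380],(400,300),interpolation=2),0,150,0,0,0)])[:,:,::-1])
E
```

```text
t 20.1 pos [ 499.79 -194.53   11.1 ] yaw -170.15 toolz [ 0.007  -0.0344 -0.9994] F [-0.3  -0.14 -0.2 ] j [-0.355  0.065 -0.275  1.212 -0.03  -0.527] w 4.8
dock tcp [-82.44   0.45] Fdock [-0.31 -0.08]
```

View pics/p14.png

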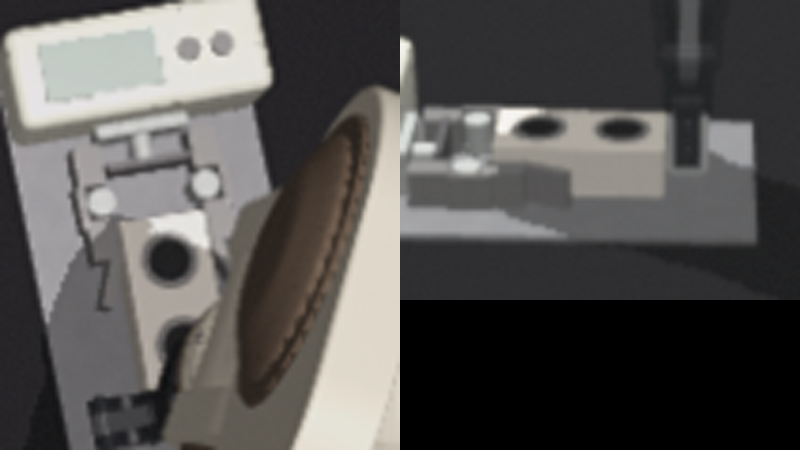

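Call:
send_rows(commands=[{"dx": 0.197, "dy": 0.034, "dz": 0, "roll": 0, "claw": 0.5}, {"dx": 0.394, "dy": 0.068, "dz": 0, "roll": 0, "claw": 0.5}, {"dx": 0.591, "dy": 0.102, "dz": 0, "roll": 0, "claw": 0.5}, {"dx": 0.788, "dy": 0.137, "dz": 0, "roll": 0, "claw": 0.5}, {"dx": 0.985, "dy": 0.171, "dz": 0, "roll": 0, "claw": 0.5}])

```text
t: 20.7
position: [509.2, -193.0, 11.1]
tool_rot: [0.002, -0.086, 0.996, -0.018]
wrist_force: [-3.7, -1.0, 1.4]
grip_width: 5.0
```

Call:
send_rows(commands=[{"dx": 0.099, "dy": 0.017, "dz": 0, "roll": 0, "claw": 0.5}, {"dx": 0.197, "dy": 0.034, "dz": 0, "roll": 0, "claw": 0.5}])

```text
t: 20.9
position: [510.6, -192.7, 11.1]
tool_rot: [0.001, -0.086, 0.996, -0.018]
wrist_force: [-6.8, -1.3, 3.4]
grip_width: 4.9
```

Call:
send_rows(commands=[{"dx": 0.099, "dy": 0.017, "dz": 0, "roll": 0, "claw": 0.5}, {"dx": 0.197, "dy": 0.034, "dz": 0, "roll": 0, "claw": 0.5}])

```text
t: 21.1
position: [512.7, -192.3, 11.1]
tool_rot: [0.001, -0.086, 0.996, -0.017]
wrist_force: [-4.2, -1.2, 2.3]
grip_width: 5.2
```

Call:
send_rows(commands=[{"dx": 0.099, "dy": 0.017, "dz": 0, "roll": 0, "claw": 0.5}, {"dx": 0.197, "dy": 0.034, "dz": 0, "roll": 0, "claw": 0.5}])

```text
t: 21.3
position: [515.2, -191.9, 11.1]
tool_rot: [0.002, -0.086, 0.996, -0.017]
wrist_force: [-4.3, -0.9, 0.8]
grip_width: 5.1
```

Call:
send_rows(commands=[{"dx": 0.099, "dy": 0.017, "dz": 0, "roll": 0, "claw": 0.5}, {"dx": 0.197, "dy": 0.034, "dz": 0, "roll": 0, "claw": 0.5}])

```text
t: 21.5
position: [517.3, -191.6, 11.1]
tool_rot: [0.002, -0.086, 0.996, -0.017]
wrist_force: [-4.6, -1.6, 1.4]
grip_width: 4.8
```

```bash
python3 - <<'E'
from h import *
st(); dk()
t=read_camera("top");s=read_camera("side")
cv2.imwrite("pics/p15.png",np.hstack([cv2.resize(t[130:250,370:476],(400,450),interpolation=2),cv2.copyMakeBorder(cv2.resize(s[160:240,270:380],(400,300),interpolation=2),0,150,0,0,0)])[:,:,::-1])
E
```

```text
t 21.5 pos [ 517.26 -191.57   11.08] yaw -170.16 toolz [ 0.0069 -0.0345 -0.9994] F [-4.63 -1.61  1.4 ] j [-0.339  0.101 -0.237  1.215 -0.03  -0.511] w 4.8
dock tcp [-64.72   0.39] Fdock [-4.84 -0.8 ]
```

View pics/p15.png

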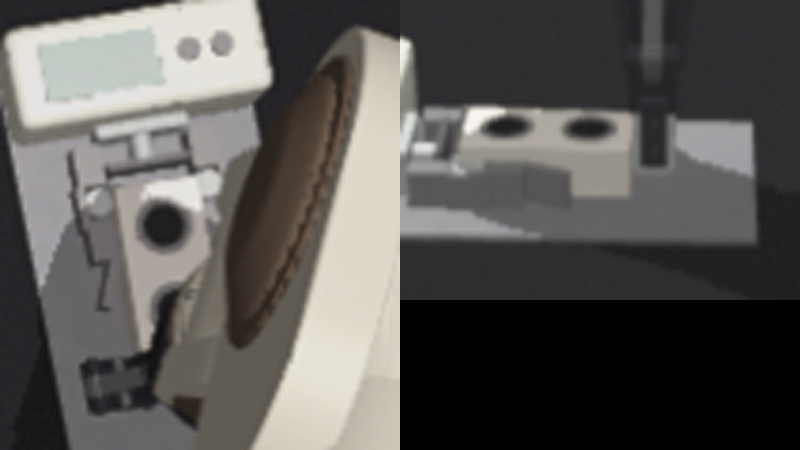

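Call:
send_rows(commands=[{"dx": 0.099, "dy": 0.017, "dz": 0, "roll": 0, "claw": 0.5}, {"dx": 0.197, "dy": 0.034, "dz": 0, "roll": 0, "claw": 0.5}])

```text
t: 21.8
position: [519.2, -191.2, 11.1]
tool_rot: [0.002, -0.086, 0.996, -0.017]
wrist_force: [-3.9, -1.3, 0.4]
grip_width: 4.9
```

Call:
send_rows(commands=[{"dx": 0.099, "dy": 0.017, "dz": 0, "roll": 0, "claw": 0.5}])

```text
t: 21.9
position: [520.2, -191.0, 11.1]
tool_rot: [0.002, -0.086, 0.996, -0.017]
wrist_force: [-4.2, -1.6, 0.4]
grip_width: 4.8
```

Call:
send_rows(commands=[{"dx": 0.099, "dy": 0.017, "dz": 0, "roll": 0, "claw": 0.5}])

```text
t: 22.0
position: [521.2, -190.9, 11.1]
tool_rot: [0.002, -0.086, 0.996, -0.017]
wrist_force: [-3.7, -1.8, 0.7]
grip_width: 4.7
```

Call:
send_rows(commands=[{"dx": 0.099, "dy": 0.017, "dz": 0, "roll": 0, "claw": 0.5}])

```text
t: 22.1
position: [522.2, -190.7, 11.1]
tool_rot: [0.002, -0.086, 0.996, -0.017]
wrist_force: [-3.6, -2.4, 0.3]
grip_width: 5.1
```

Call:
send_rows(commands=[{"dx": 0.069, "dy": 0.012, "dz": 0, "roll": 0, "claw": 0.5}])

```text
t: 22.2
position: [523.0, -190.6, 11.1]
tool_rot: [0.002, -0.086, 0.996, -0.017]
wrist_force: [-3.5, -1.2, 0.9]
grip_width: 5.0
```

Call:
send_rows(commands=[{"dx": 0.069, "dy": 0.012, "dz": 0, "roll": 0, "claw": 0.5}])

```text
t: 22.3
position: [523.6, -190.4, 11.1]
tool_rot: [0.002, -0.086, 0.996, -0.017]
wrist_force: [-3.6, -2.2, 0.9]
grip_width: 4.9
```

Call:
send_rows(commands=[{"dx": 0.069, "dy": 0.012, "dz": 0, "roll": 0, "claw": 0.5}])

```text
t: 22.4
position: [524.3, -190.3, 11.1]
tool_rot: [0.002, -0.086, 0.996, -0.017]
wrist_force: [-3.5, -1.8, -0.0]
grip_width: 5.0
```

Call:
send_rows(commands=[{"dx": 0.069, "dy": 0.012, "dz": 0, "roll": 0, "claw": 0.5}])

```text
t: 22.5
position: [525.0, -190.2, 11.1]
tool_rot: [0.002, -0.086, 0.996, -0.017]
wrist_force: [-3.6, -2.5, 0.2]
grip_width: 4.9
```

Call:
send_rows(commands=[{"dx": 0.069, "dy": 0.012, "dz": 0, "roll": 0, "claw": 0.5}])

```text
t: 22.6
position: [525.7, -190.1, 11.1]
tool_rot: [0.002, -0.086, 0.996, -0.017]
wrist_force: [-4.1, -1.9, 0.1]
grip_width: 4.9
```

Call:
send_rows(commands=[{"dx": 0.069, "dy": 0.012, "dz": 0, "roll": 0, "claw": 0.5}])

```text
t: 22.7
position: [526.3, -190.0, 11.1]
tool_rot: [0.002, -0.086, 0.996, -0.017]
wrist_force: [-6.1, -3.2, 0.8]
grip_width: 5.0
```

Call:
send_rows(commands=[{"dx": 0.039, "dy": 0.007, "dz": 0, "roll": 0, "claw": 0.5}])

```text
t: 22.8
position: [526.4, -190.0, 11.1]
tool_rot: [0.002, -0.086, 0.996, -0.018]
wrist_force: [-7.0, -3.2, 3.0]
grip_width: 5.1
```

Call:
send_rows(commands=[{"dx": 0.039, "dy": 0.007, "dz": 0, "roll": 0, "claw": 0.5}])

```text
t: 22.9
position: [526.4, -190.0, 11.1]
tool_rot: [0.001, -0.086, 0.996, -0.018]
wrist_force: [-9.6, -3.6, 3.4]
grip_width: 5.3
```

```bash
python3 -c "
from h import *
st();dk()"
```

```text
t 22.9 pos [ 526.39 -190.01   11.05] yaw -170.18 toolz [ 0.0055 -0.0348 -0.9994] F [-9.56 -3.65  3.43] j [-0.331  0.121 -0.215  1.219 -0.031 -0.502] w 5.3
dock tcp [-55.46   0.36] Fdock [-10.05  -1.96]
```

Call:
send_rows(commands=[{"dx": 0.039, "dy": 0.007, "dz": 0, "roll": 0, "claw": 0.5}])

```text
t: 23.0
position: [526.4, -190.0, 11.0]
tool_rot: [0.001, -0.086, 0.996, -0.018]
wrist_force: [-10.3, -3.7, 5.0]
grip_width: 4.8
```

Call:
send_rows(commands=[{"dx": 0.03, "dy": 0.005, "dz": 0, "roll": 0, "claw": 0.5}])

```text
t: 23.1
position: [526.5, -190.1, 11.1]
tool_rot: [0.001, -0.085, 0.996, -0.018]
wrist_force: [-12.1, -3.0, 6.1]
grip_width: 5.2
```

Call:
send_rows(commands=[{"dx": 0.03, "dy": 0.005, "dz": 0, "roll": 0, "claw": 0.5}, {"dx": 0.03, "dy": 0.005, "dz": 0, "roll": 0, "claw": 0.5}])

```text
t: 23.3
position: [526.5, -190.1, 11.1]
tool_rot: [0.0, -0.085, 0.996, -0.018]
wrist_force: [-12.5, -3.7, 5.5]
grip_width: 5.0
```

Call:
send_rows(commands=[{"dx": 0.03, "dy": 0.005, "dz": 0, "roll": 0, "claw": 0.5}, {"dx": 0.03, "dy": 0.005, "dz": 0, "roll": 0, "claw": 0.5}])

```text
t: 23.5
position: [526.5, -190.1, 11.0]
tool_rot: [0.0, -0.085, 0.996, -0.018]
wrist_force: [-14.0, -3.6, 7.3]
grip_width: 4.9
```

```bash
python3 -c "
from h import *
st();dk()"
```

```text
t 23.5 pos [ 526.54 -190.05   11.05] yaw -170.21 toolz [ 0.0033 -0.0353 -0.9994] F [-13.98  -3.64   7.28] j [-0.33   0.123 -0.212  1.221 -0.032 -0.501] w 4.9
dock tcp [-55.32   0.3 ] Fdock [-14.4  -1.2]
```

Call:
send_rows(commands=[{"dx": 0.04, "dy": 0.007, "dz": 0, "roll": 0, "claw": 0.5}, {"dx": 0.04, "dy": 0.007, "dz": 0, "roll": 0, "claw": 0.5}])

```text
t: 23.7
position: [526.6, -190.1, 11.1]
tool_rot: [-0.0, -0.085, 0.996, -0.018]
wrist_force: [-16.0, -4.4, 7.5]
grip_width: 4.8
```

Call:
send_rows(commands=[{"dx": 0.03, "dy": 0.005, "dz": 0, "roll": 0, "claw": 0.5}, {"dx": 0.03, "dy": 0.005, "dz": 0, "roll": 0, "claw": 0.5}])

```text
t: 23.9
position: [526.6, -190.1, 11.1]
tool_rot: [-0.0, -0.085, 0.996, -0.018]
wrist_force: [-17.7, -4.8, 9.9]
grip_width: 5.0
```

```bash
python3 -c "
from h import *
st();dk()"
```

```text
t 23.9 pos [ 526.63 -190.09   11.06] yaw -170.23 toolz [ 0.0021 -0.0356 -0.9994] F [-17.69  -4.77   9.9 ] j [-0.33   0.125 -0.211  1.222 -0.033 -0.5  ] w 5.0
dock tcp [-55.24   0.24] Fdock [-18.24  -1.68]
```

Call:
send_rows(commands=[{"dx": 0, "dy": 0, "dz": 0, "roll": 0, "claw": 0.5}, {"dx": 0, "dy": 0, "dz": 0, "roll": 0, "claw": 0.5}, {"dx": 0, "dy": 0, "dz": 0, "roll": 0, "claw": 0.5}])

```text
t: 24.2
position: [526.6, -190.1, 11.0]
tool_rot: [-0.0, -0.085, 0.996, -0.018]
wrist_force: [-17.7, -4.8, 8.6]
grip_width: 5.0
```

Call:
send_rows(commands=[{"dx": 0, "dy": 0, "dz": 0, "roll": 0, "claw": 0.5}, {"dx": 0, "dy": 0, "dz": 0, "roll": 0, "claw": 0.5}, {"dx": 0, "dy": 0, "dz": 0, "roll": 0, "claw": 0.5}])

```text
t: 24.5
position: [526.6, -190.1, 11.1]
tool_rot: [-0.0, -0.085, 0.996, -0.018]
wrist_force: [-17.1, -4.9, 7.5]
grip_width: 5.1
```

```bash
python3 - <<'E'
from h import *
st(); dk()
t=read_camera("top");s=read_camera("side")
cv2.imwrite("pics/p16.png",np.hstack([cv2.resize(t[130:250,370:476],(400,450),interpolation=2),cv2.copyMakeBorder(cv2.resize(s[160:240,270:380],(400,300),interpolation=2),0,150,0,0,0)])[:,:,::-1])
E
```

```text
t 24.5 pos [ 526.64 -190.08   11.06] yaw -170.23 toolz [ 0.0022 -0.0356 -0.9994] F [-17.06  -4.87   7.54] j [-0.33   0.125 -0.211  1.222 -0.033 -0.5  ] w 5.1
dock tcp [-55.23   0.25] Fdock [-17.64  -1.89]
```

View pics/p16.png

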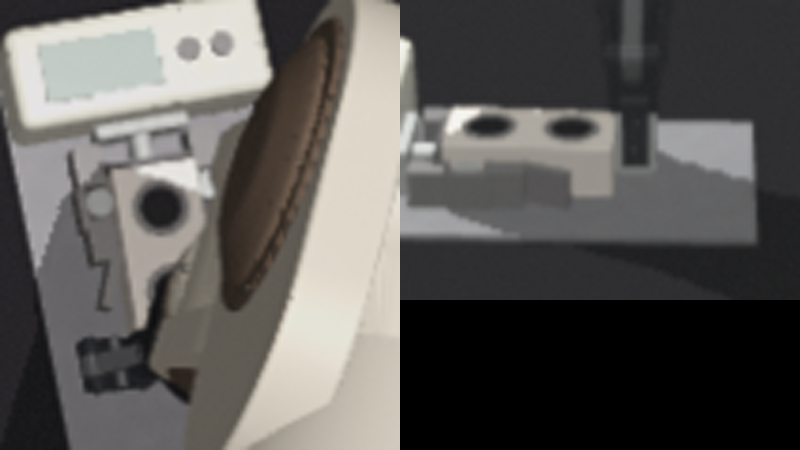

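The nose is against the stop plate and the push held about 17.6–18.2 N total, against about 4.2 N of drag, for 0.6 s. Backing straight off now.

Call:
send_rows(commands=[{"dx": -0.1, "dy": -0.017, "dz": 0, "roll": 0, "claw": 0.5}, {"dx": -0.2, "dy": -0.034, "dz": 0, "roll": 0, "claw": 0.5}, {"dx": -0.5, "dy": -0.085, "dz": 0, "roll": 0, "claw": 0.5}, {"dx": -1.5, "dy": -0.26, "dz": 0, "roll": 0, "claw": 0.5}, {"dx": -3, "dy": -0.5, "dz": 0, "roll": 0, "claw": 0.5}, {"dx": -5, "dy": -0.9, "dz": 3, "roll": 0, "claw": 0.5}, {"dx": -8, "dy": -1.4, "dz": 6, "roll": 0, "claw": 0.5}, {"dx": -12, "dy": -2, "dz": 10, "roll": 0, "claw": 0.5}, {"dx": -16, "dy": -2.8, "dz": 13, "roll": 0, "claw": 0.5}, {"dx": -18, "dy": -3, "dz": 13, "roll": 0, "claw": 0.5}])

```text
t: 25.6
position: [348.3, -220.2, 145.0]
tool_rot: [0.005, -0.086, 0.996, -0.019]
wrist_force: [0.8, -0.4, 0.4]
grip_width: 4.9
```

```bash
python3 - <<'E'
from h import *
st()
t=read_camera("top");s=read_camera("side")
cv2.imwrite("pics/p17.png",np.hstack([cv2.resize(t[130:250,370:476],(400,450),interpolation=2),cv2.copyMakeBorder(cv2.resize(s[160:240,270:380],(400,300),interpolation=2),0,150,0,0,0)])[:,:,::-1])
dark(t,(395,165,50,60),31); print('pack'); dark(t,(200,205,95,40),31)
E
```

```text
t 25.6 pos [ 348.35 -220.16  144.99] yaw -170.16 toolz [ 0.0124 -0.0373 -0.9992] F [ 0.83 -0.38  0.38] j [-0.546 -0.292 -0.339  1.494 -0.025 -0.718] w 4.9
[415.9 207.6] [ 558.1 -183. ]
[412.3 185. ] [ 601.6 -177.4]
[442.2 173.5] [ 623.6 -236.1]
pack
[207. 230.] [520.2 213.6]
[237.6 228.6] [522.1 155.3]
[230.  229.4] [520.8 169.7]
[214.  229.9] [520.3 200.2]
[284.5 226.5] [524.9  66.5]
[277.  226.5] [525.1  80.6]
```

View pics/p17.png

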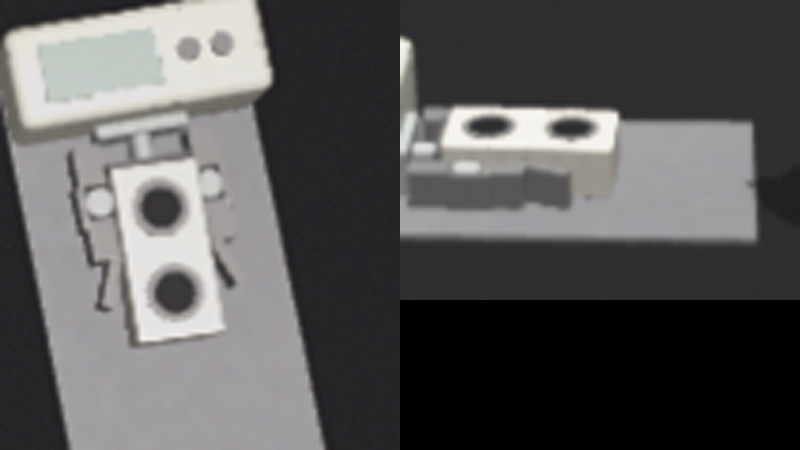

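Well-based yaw is noisy (about −2.5° against the dock), so I'll measure yaw from the cartridge's long edges.

```bash
python3 - <<'E'
from h import *
gs=[read_camera("top").mean(2) for _ in range(4)]; g=np.mean(gs,0).astype(np.float32)
c=cv2.resize(g[165:230,392:440],(480,650),interpolation=2); cv2.imwrite("pics/p18.png",c[:600])
rgb=read_camera("top")
m=cv2.inRange(g[165:230,392:440],200,255); m=cv2.morphologyEx(m,cv2.MORPH_OPEN,np.ones((7,7)))
# row-wise edges, sub-pixel threshold crossings
def edges(rows,side):
    out=[]
    for r in rows:
        v=g[r,392:440]; 
        b=np.where(v>205)[0]; b=b[(b>8)&(b<44)]
        k=b[0] if side<0 else b[-1]; j=k-1 if side<0 else k+1
        f=(205-v[j])/(v[k]-v[j]); out.append([392+j+(k-j)*f,r])
    return np.array(out)
o=O
for nm,side in(("L",-1),("R",1)):
    p=edges(range(182,216),side); P=plane("top",p,31)[:,:2].astype(np.float32)
    for lab,Q in(("all",P),("rear",P[len(P)//2:])):
        vx,vy,x,y=cv2.fitLine(Q,cv2.DIST_HUBER,0,.01,.01).ravel(); print(nm,lab,round(np.degrees(np.arctan(vy/vx)),2), "y'",(EE@(Q-o).T)[1].round(1)[::4])
# finer wells: weighted dark centroid
for (u,v) in((412.3,185),(415.9,207.6)):
    x0,y0=int(u)-7,int(v)-7; w=np.clip(170-g[y0:y0+15,x0:x0+15],0,None); yy,xx=np.mgrid[y0:y0+15,x0:x0+15]; p=[(w*xx).sum()/w.sum(),(w*yy).sum()/w.sum()]; print(np.round(p,2),plane("top",[p],31)[0,:2].round(2))
E
```

```text
L all 7.53 y' [20.7 20.7 21.6 21.6 21.5 22.5 22.4 22.5 23.4]
L rear 7.33 y' [21.7 22.6 22.7 22.6 23.5]
R all 8.28 y' [-20.6 -20.  -19.6 -19.6 -19.1 -19.1 -19.3 -18.7 -18.3]
R rear 8.21 y' [-19.4 -19.1 -19.  -19.  -18.2]
[412.2  184.89] [ 601.76 -177.21]
[415.99 207.53] [ 558.17 -183.16][ WARN:0@7.132] global loadsave.cpp:1063 imwrite_ Unsupported depth image for selected encoder is fallbacked to CV_8U.
```

View pics/p18.png

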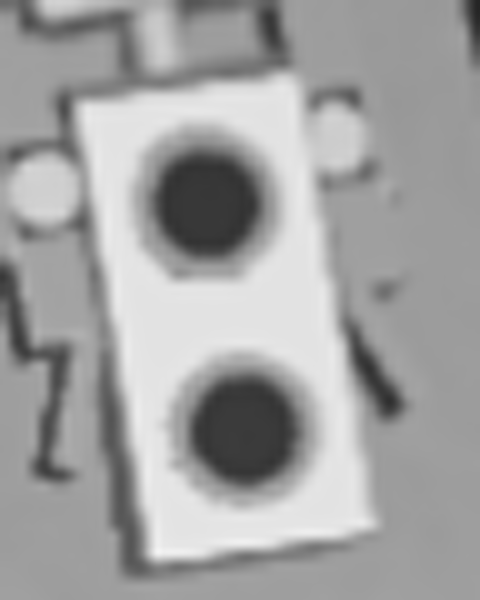

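Edges and wells agree on a skew of about −2° (0.035 rad), with the rear about 2.5 mm toward +y and the front centred. That is inside the limit but thin, and finger friction probably held the rear there. I'll nudge the exposed rear side gently toward −y, then seat it again lightly.

Call:
send_rows(commands=[{"dx": 2, "dy": 1, "dz": 0, "roll": 0, "claw": 0.5}, {"dx": 5, "dy": 2.3, "dz": 0, "roll": 0, "claw": 0.5}, {"dx": 8, "dy": 3.6, "dz": 0, "roll": 0, "claw": 0.5}, {"dx": 11, "dy": 5, "dz": 0, "roll": 0, "claw": 0.5}, {"dx": 14, "dy": 6.3, "dz": 0, "roll": 0, "claw": 0.5}, {"dx": 17, "dy": 7.7, "dz": 0, "roll": 0, "claw": 0.5}, {"dx": 18.4, "dy": 8.4, "dz": 0, "roll": 0, "claw": 0.5}, {"dx": 18.4, "dy": 8.4, "dz": 0, "roll": 0, "claw": 0.5}, {"dx": 18.4, "dy": 8.4, "dz": 0, "roll": 0, "claw": 0.5}])

```text
t: 26.85
position: [532.6, -135.3, 140.4]
tool_rot: [0.001, -0.086, 0.996, -0.017]
wrist_force: [-0.4, -0.7, 0.3]
grip_width: 4.9
```

```bash
python3 -c "
from h import *
st();dk()"
```

```text
t 26.85 pos [ 532.64 -135.31  140.35] yaw -170.11 toolz [ 0.0052 -0.0342 -0.9994] F [-0.38 -0.68  0.32] j [-0.232  0.057 -0.031  1.469 -0.032 -0.405] w 4.9
dock tcp [-39.97  53.19] Fdock [-0.49 -0.61]
```

Call:
send_rows(commands=[{"dx": 0, "dy": 0, "dz": -3, "roll": 0, "claw": 0.5}, {"dx": 0, "dy": 0, "dz": -6, "roll": 0, "claw": 0.5}, {"dx": 0, "dy": 0, "dz": -9, "roll": 0, "claw": 0.5}, {"dx": 0, "dy": 0, "dz": -11, "roll": 0, "claw": 0.5}, {"dx": 0, "dy": 0, "dz": -12, "roll": 0, "claw": 0.5}, {"dx": 0, "dy": 0, "dz": -12.5, "roll": 0, "claw": 0.5}, {"dx": 0, "dy": 0, "dz": -12.5, "roll": 0, "claw": 0.5}, {"dx": 0, "dy": 0, "dz": -12.5, "roll": 0, "claw": 0.5}])

```text
t: 27.65
position: [533.6, -135.8, 17.3]
tool_rot: [0.003, -0.086, 0.996, -0.018]
wrist_force: [-0.0, 0.1, -0.3]
grip_width: 4.5
```

```bash
python3 - <<'E'
from h import *
st();dk()
s=read_camera("side")
cv2.imwrite("pics/p19.png",cv2.resize(s[150:240,250:370],(800,600),interpolation=2)[:,:,::-1])
E
```

```text
t 27.65 pos [ 533.61 -135.79   17.34] yaw -170.17 toolz [ 0.0086 -0.0348 -0.9994] F [-0.02  0.1  -0.34] j [-0.233  0.096 -0.229  1.229 -0.032 -0.404] w 4.5
dock tcp [-39.09  52.55] Fdock [-0.01  0.11]
```

View pics/p19.png

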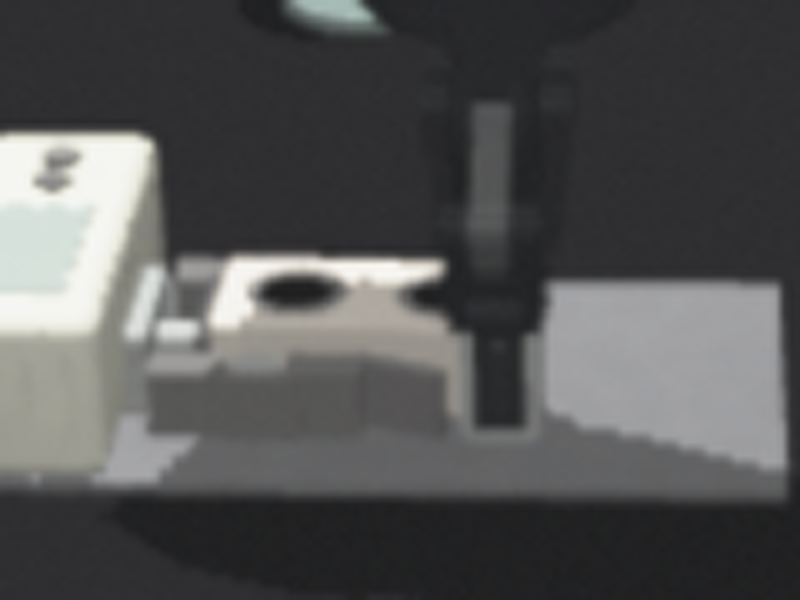

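Call:
send_rows(commands=[{"dx": -0.17, "dy": -0.23, "dz": 0, "roll": 0, "claw": 0.5}, {"dx": -0.13, "dy": -0.43, "dz": 0, "roll": 0, "claw": 0.5}, {"dx": -0.1, "dy": -0.63, "dz": 0, "roll": 0, "claw": 0.5}])

```text
t: 28.0
position: [532.3, -142.0, 16.4]
tool_rot: [0.002, -0.086, 0.996, -0.018]
wrist_force: [-0.2, 0.9, 0.1]
grip_width: 4.9
```

Call:
send_rows(commands=[{"dx": 0.017, "dy": -0.1, "dz": 0, "roll": 0, "claw": 0.5}, {"dx": 0.034, "dy": -0.2, "dz": 0, "roll": 0, "claw": 0.5}])

```text
t: 28.2
position: [532.5, -144.0, 16.1]
tool_rot: [0.002, -0.086, 0.996, -0.017]
wrist_force: [0.2, 0.3, 0.1]
grip_width: 4.9
```

Call:
send_rows(commands=[{"dx": 0.017, "dy": -0.1, "dz": 0, "roll": 0, "claw": 0.5}])

```text
t: 28.3
position: [532.6, -144.9, 16.1]
tool_rot: [0.002, -0.086, 0.996, -0.017]
wrist_force: [-0.2, -0.6, 0.4]
grip_width: 4.9
```

Call:
send_rows(commands=[{"dx": 0.017, "dy": -0.1, "dz": 0, "roll": 0, "claw": 0.5}])

```text
t: 28.4
position: [532.8, -145.8, 16.1]
tool_rot: [0.002, -0.086, 0.996, -0.017]
wrist_force: [0.7, -0.0, 0.4]
grip_width: 5.1
```

Call:
send_rows(commands=[{"dx": 0.017, "dy": -0.1, "dz": 0, "roll": 0, "claw": 0.5}])

```text
t: 28.5
position: [532.9, -146.8, 16.1]
tool_rot: [0.002, -0.086, 0.996, -0.017]
wrist_force: [-0.3, -0.3, 0.1]
grip_width: 5.3
```

Call:
send_rows(commands=[{"dx": 0.017, "dy": -0.1, "dz": 0, "roll": 0, "claw": 0.5}])

```text
t: 28.6
position: [533.1, -147.8, 16.1]
tool_rot: [0.002, -0.086, 0.996, -0.017]
wrist_force: [-0.1, 0.1, 0.1]
grip_width: 5.2
```

Call:
send_rows(commands=[{"dx": 0.017, "dy": -0.1, "dz": 0, "roll": 0, "claw": 0.5}])

```text
t: 28.7
position: [533.3, -148.9, 16.1]
tool_rot: [0.002, -0.086, 0.996, -0.017]
wrist_force: [0.9, -1.0, 0.5]
grip_width: 4.9
```

Call:
send_rows(commands=[{"dx": 0.017, "dy": -0.1, "dz": 0, "roll": 0, "claw": 0.5}])

```text
t: 28.8
position: [533.5, -149.9, 16.1]
tool_rot: [0.002, -0.086, 0.996, -0.017]
wrist_force: [1.0, -0.1, 0.5]
grip_width: 5.2
```

```bash
python3 - <<'E'
from h import *
st();dk()
t=read_camera("top")
cv2.imwrite("pics/p20.png",cv2.resize(t[150:240,370:490],(800,600),interpolation=2)[:,:,::-1])
E
```

```text
t 28.8 pos [ 533.48 -149.87   16.15] yaw -170.16 toolz [ 0.0071 -0.0344 -0.9994] F [ 0.96 -0.09  0.49] j [-0.258  0.106 -0.221  1.228 -0.031 -0.43 ] w 5.2
dock tcp [-41.63  38.7 ] Fdock [ 0.93 -0.25]
```

View pics/p20.png

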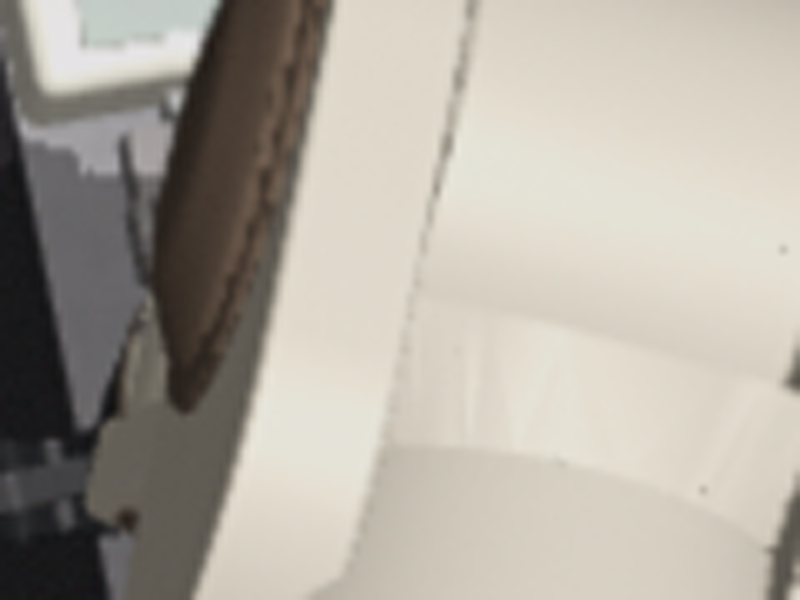

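Call:
send_rows(commands=[{"dx": 0.017, "dy": -0.1, "dz": 0, "roll": 0, "claw": 0.5}])

```text
t: 28.95
position: [533.6, -150.8, 16.1]
tool_rot: [0.002, -0.086, 0.996, -0.017]
wrist_force: [-0.4, 0.5, 0.2]
grip_width: 5.3
```

Call:
send_rows(commands=[{"dx": 0.017, "dy": -0.1, "dz": 0, "roll": 0, "claw": 0.5}])

```text
t: 29.05
position: [533.7, -151.7, 16.1]
tool_rot: [0.002, -0.086, 0.996, -0.017]
wrist_force: [-1.9, 0.4, 0.7]
grip_width: 5.1
```

```bash
python3 - <<'E'
from h import *
st();dk()
s=read_camera("side")
cv2.imwrite("pics/p21.png",cv2.resize(s[150:240,250:370],(800,600),interpolation=2)[:,:,::-1])
E
```

```text
t 29.05 pos [ 533.68 -151.69   16.09] yaw -170.15 toolz [ 0.0068 -0.034  -0.9994] F [-1.88  0.36  0.74] j [-0.261  0.108 -0.219  1.228 -0.031 -0.433] w 5.1
dock tcp [-41.73  36.87] Fdock [-1.8   0.68]
```

View pics/p21.png

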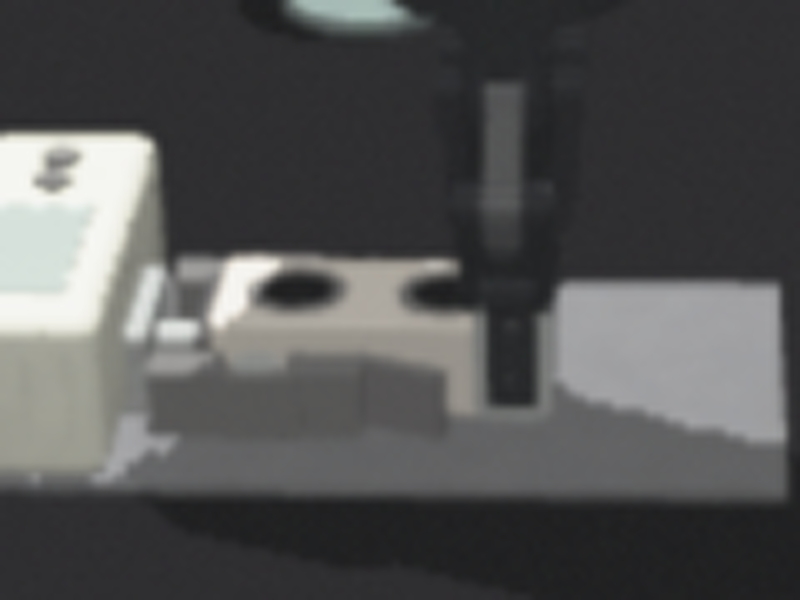

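Call:
send_rows(commands=[{"dx": 0.017, "dy": -0.1, "dz": 0, "roll": 0, "claw": 0.5}])

```text
t: 29.2
position: [533.8, -152.7, 16.1]
tool_rot: [0.002, -0.086, 0.996, -0.017]
wrist_force: [-0.9, 2.0, 0.7]
grip_width: 4.6
```

Call:
send_rows(commands=[{"dx": 0.009, "dy": -0.05, "dz": 0, "roll": 0, "claw": 0.5}])

```text
t: 29.3
position: [533.9, -153.3, 16.1]
tool_rot: [0.002, -0.086, 0.996, -0.017]
wrist_force: [-2.8, 1.4, 0.1]
grip_width: 5.2
```

```bash
python3 - <<'E'
from h import *
st();dk()
s=read_camera("side")
cv2.imwrite("pics/p22.png",cv2.resize(s[150:240,250:370],(800,600),interpolation=2)[:,:,::-1])
E
```

```text
t 29.3 pos [ 533.92 -153.28   16.07] yaw -170.16 toolz [ 0.0067 -0.0343 -0.9994] F [-2.75  1.45  0.14] j [-0.263  0.109 -0.217  1.228 -0.031 -0.435] w 5.2
dock tcp [-41.78  35.27] Fdock [-2.46  1.89]
```

View pics/p22.png

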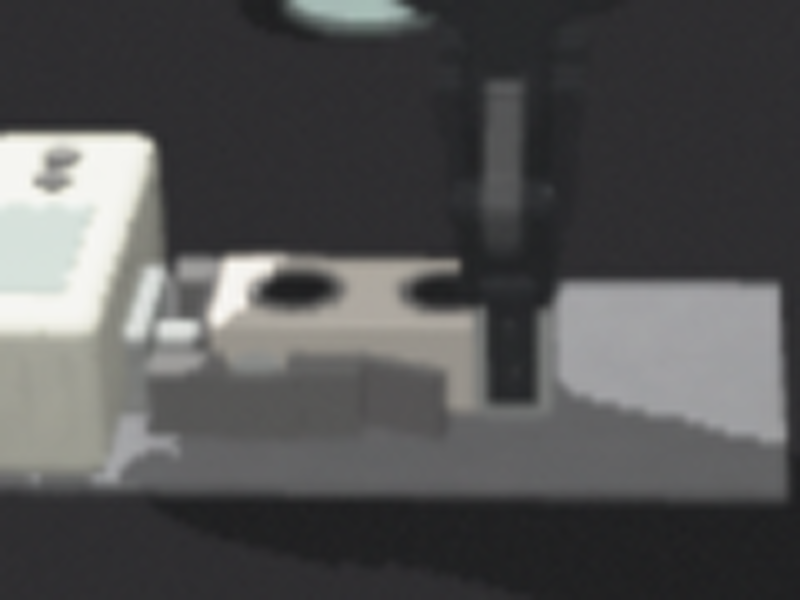

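Call:
send_rows(commands=[{"dx": 0.012, "dy": -0.07, "dz": 0, "roll": 0, "claw": 0.5}])

```text
t: 29.45
position: [534.1, -153.9, 16.1]
tool_rot: [0.002, -0.086, 0.996, -0.017]
wrist_force: [-1.3, 0.9, 1.3]
grip_width: 5.2
```

Call:
send_rows(commands=[{"dx": -0.02, "dy": 0.2, "dz": 0, "roll": 0, "claw": 0.5}, {"dx": -0.2, "dy": 0.8, "dz": 0, "roll": 0, "claw": 0.5}, {"dx": -0.4, "dy": 2, "dz": 0, "roll": 0, "claw": 0.5}, {"dx": -0.4, "dy": 2.5, "dz": 4, "roll": 0, "claw": 0.5}, {"dx": -3, "dy": 2.5, "dz": 8, "roll": 0, "claw": 0.5}, {"dx": -7, "dy": 0, "dz": 11, "roll": 0, "claw": 0.5}, {"dx": -11, "dy": -3, "dz": 11, "roll": 0, "claw": 0.5}, {"dx": -15, "dy": -5, "dz": 11, "roll": 0, "claw": 0.5}, {"dx": -18, "dy": -6.5, "dz": 11, "roll": 0, "claw": 0.5}, {"dx": -18, "dy": -6.5, "dz": 11, "roll": 0, "claw": 0.5}])

```text
t: 30.45
position: [351.6, -219.5, 126.6]
tool_rot: [0.002, -0.084, 0.996, -0.018]
wrist_force: [0.5, 0.3, 0.4]
grip_width: 4.7
```

```bash
cat > m.py <<'E'
from h import *
def meas(f):
    st()
    rgb=[read_camera("top") for _ in range(3)]; g=np.mean([r.mean(2) for r in rgb],0).astype(np.float32)
    cv2.imwrite(f,np.clip(cv2.resize(g[165:230,392:440],(480,650),interpolation=2)[:600],0,255).astype(np.uint8))
    for nm,side in(("L",-1),("R",1)):
        p=[]
        for r in range(182,216):
            v=g[r,392:440]; b=np.where(v>205)[0]; b=b[(b>8)&(b<44)]
            if len(b)==0: continue
            k=b[0] if side<0 else b[-1]; j=k+side; p.append([392+j+(k-j)*(205-v[j])/(v[k]-v[j]),r])
        P=plane("top",p,31)[:,:2].astype(np.float32); vx,vy,x,y=cv2.fitLine(P,cv2.DIST_HUBER,0,.01,.01).ravel(); print(nm,round(np.degrees(np.arctan(vy/vx)),2),"y'",(EE@(P-O).T)[1].round(1)[::6])
    W=[]
    for (u,v) in((412.3,185),(415.9,207.6)):
        for _ in range(3):
            x0,y0=int(round(u))-7,int(round(v))-7; w=np.clip(170-g[y0:y0+15,x0:x0+15],0,None); yy,xx=np.mgrid[y0:y0+15,x0:x0+15]; u,v=(w*xx).sum()/w.sum(),(w*yy).sum()/w.sum()
        W.append(plane("top",[[u,v]],31)[0,:2])
    W=np.array(W);d=W[0]-W[1]; print("wells yaw",np.degrees(np.arctan2(d[1],d[0])).round(2),"dock centre",(EE@(W.mean(0)-O)).round(2))
E
python3 -c "
from m import *
meas('pics/p23.png')"
```

```text
t 30.45 pos [ 351.63 -219.53  126.59] yaw -170.32 toolz [ 0.0074 -0.0353 -0.9993] F [0.54 0.33 0.44] j [-0.54  -0.28  -0.365  1.461 -0.026 -0.709] w 4.7
L 10.04 y' [20.6 20.7 20.1 20.2 20.5 20.7]
R 9.92 y' [-20.8 -21.  -21.6 -21.  -20.9 -20.9]
wells yaw 9.64 dock centre [-0.31 -0.52]
```

View pics/p23.png

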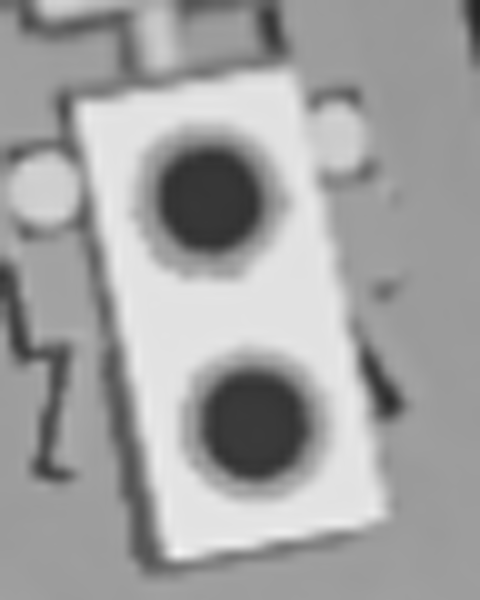

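Now square: yaw 9.6–10.0° against the dock's 9.83°, y −0.5 mm. I'll press once more while it is square, to confirm the earlier stall was the steel face and not a wedged cartridge.

Call:
send_rows(commands=[{"dx": 2, "dy": 0.3, "dz": 0, "roll": 0, "claw": 0.5}, {"dx": 5, "dy": 0.8, "dz": 0, "roll": 0, "claw": 0.5}, {"dx": 8, "dy": 1.3, "dz": 0, "roll": 0, "claw": 0.5}, {"dx": 11, "dy": 1.7, "dz": 0, "roll": 0, "claw": 0.5}, {"dx": 13, "dy": 2.1, "dz": 0, "roll": 0, "claw": 0.5}, {"dx": 14.5, "dy": 2.3, "dz": -2, "roll": 0, "claw": 0.5}, {"dx": 15, "dy": 2.4, "dz": -4, "roll": 0, "claw": 0.5}, {"dx": 15, "dy": 2.4, "dz": -6, "roll": 0, "claw": 0.5}, {"dx": 15, "dy": 2.4, "dz": -6, "roll": 0, "claw": 0.5}, {"dx": 15, "dy": 2.4, "dz": -6, "roll": 0, "claw": 0.5}])

```text
t: 31.6
position: [504.6, -194.1, 66.0]
tool_rot: [0.002, -0.086, 0.996, -0.017]
wrist_force: [1.8, -0.3, 0.6]
grip_width: 4.9
```

```bash
python3 -c "
from h import *
st();dk()"
```

```text
t 31.6 pos [ 504.58 -194.09   66.03] yaw -170.08 toolz [ 0.0062 -0.034  -0.9994] F [ 1.84 -0.32  0.58] j [-0.352  0.047 -0.185  1.321 -0.03  -0.525] w 4.9
dock tcp [-7.765e+01  7.000e-02] Fdock [ 1.76 -0.63]
```

Call:
send_rows(commands=[{"dx": 0, "dy": 0, "dz": -2, "roll": 0, "claw": 0.5}, {"dx": 0, "dy": 0, "dz": -4, "roll": 0, "claw": 0.5}, {"dx": 0, "dy": 0, "dz": -5, "roll": 0, "claw": 0.5}, {"dx": 0, "dy": 0, "dz": -5.3, "roll": 0, "claw": 0.5}, {"dx": 0.5, "dy": 0.085, "dz": -5.3, "roll": 0, "claw": 0.5}, {"dx": 1.0, "dy": 0.17, "dz": -5.3, "roll": 0, "claw": 0.5}, {"dx": 1.4, "dy": 0.24, "dz": -5.3, "roll": 0, "claw": 0.5}])

```text
t: 32.3
position: [519.4, -192.7, 14.2]
tool_rot: [0.003, -0.086, 0.996, -0.018]
wrist_force: [-0.2, -0.9, 0.2]
grip_width: 5.0
```

Call:
send_rows(commands=[{"dx": 0.099, "dy": 0.017, "dz": 0, "roll": 0, "claw": 0.5}])

```text
t: 32.4
position: [520.1, -192.4, 13.8]
tool_rot: [0.003, -0.086, 0.996, -0.018]
wrist_force: [-0.5, 0.7, -0.7]
grip_width: 4.5
```

```bash
python3 -c "
from h import *
st();dk()"
```

```text
t 32.4 pos [ 520.12 -192.44   13.75] yaw -170.14 toolz [ 0.0081 -0.0347 -0.9994] F [-0.51  0.67 -0.65] j [-0.339  0.105 -0.227  1.22  -0.03  -0.511] w 4.5
dock tcp [-62.06  -0.96] Fdock [-0.39  0.74]
```

Contact is expected near TCP x′ ≈ −55.3, so 6 mm ahead.

Call:
send_rows(commands=[{"dx": 0.099, "dy": 0.017, "dz": 0, "roll": 0, "claw": 0.5}, {"dx": 0.197, "dy": 0.034, "dz": 0, "roll": 0, "claw": 0.5}, {"dx": 0.296, "dy": 0.051, "dz": 0, "roll": 0, "claw": 0.5}, {"dx": 0.394, "dy": 0.068, "dz": 0, "roll": 0, "claw": 0.5}])

```text
t: 32.8
position: [523.1, -191.7, 13.1]
tool_rot: [0.002, -0.086, 0.996, -0.017]
wrist_force: [-0.6, -0.2, 0.1]
grip_width: 5.1
```

Call:
send_rows(commands=[{"dx": 0.069, "dy": 0.012, "dz": 0, "roll": 0, "claw": 0.5}])

```text
t: 32.9
position: [523.8, -191.6, 13.1]
tool_rot: [0.002, -0.086, 0.996, -0.017]
wrist_force: [-0.8, -0.7, 0.5]
grip_width: 5.3
```

Call:
send_rows(commands=[{"dx": 0.069, "dy": 0.012, "dz": 0, "roll": 0, "claw": 0.5}])

```text
t: 33.0
position: [524.5, -191.5, 13.1]
tool_rot: [0.002, -0.086, 0.996, -0.017]
wrist_force: [-0.5, 0.9, -0.2]
grip_width: 4.9
```

Call:
send_rows(commands=[{"dx": 0.069, "dy": 0.012, "dz": 0, "roll": 0, "claw": 0.5}])

```text
t: 33.1
position: [525.2, -191.4, 13.1]
tool_rot: [0.002, -0.086, 0.996, -0.017]
wrist_force: [0.2, -0.5, 0.5]
grip_width: 4.9
```

Call:
send_rows(commands=[{"dx": 0.069, "dy": 0.012, "dz": 0, "roll": 0, "claw": 0.5}])

```text
t: 33.2
position: [525.9, -191.2, 13.1]
tool_rot: [0.002, -0.086, 0.996, -0.017]
wrist_force: [0.6, 0.3, -0.4]
grip_width: 5.0
```

Call:
send_rows(commands=[{"dx": 0.059, "dy": 0.01, "dz": 0, "roll": 0, "claw": 0.5}])

```text
t: 33.3
position: [526.5, -191.1, 13.1]
tool_rot: [0.002, -0.086, 0.996, -0.017]
wrist_force: [0.5, -0.7, -1.2]
grip_width: 4.8
```

Call:
send_rows(commands=[{"dx": 0.049, "dy": 0.009, "dz": 0, "roll": 0, "claw": 0.5}])

```text
t: 33.4
position: [527.0, -191.0, 13.1]
tool_rot: [0.002, -0.086, 0.996, -0.017]
wrist_force: [0.6, -0.3, -0.5]
grip_width: 4.9
```

Call:
send_rows(commands=[{"dx": 0.049, "dy": 0.009, "dz": 0, "roll": 0, "claw": 0.5}])

```text
t: 33.5
position: [527.4, -191.0, 13.1]
tool_rot: [0.002, -0.086, 0.996, -0.017]
wrist_force: [-1.9, -0.1, 0.6]
grip_width: 5.3
```

Call:
send_rows(commands=[{"dx": 0.039, "dy": 0.007, "dz": 0, "roll": 0, "claw": 0.5}])

```text
t: 33.6
position: [527.4, -191.0, 13.1]
tool_rot: [0.002, -0.086, 0.996, -0.017]
wrist_force: [-3.4, -0.8, 2.7]
grip_width: 5.1
```

Call:
send_rows(commands=[{"dx": 0.039, "dy": 0.007, "dz": 0, "roll": 0, "claw": 0.5}])

```text
t: 33.7
position: [527.5, -190.9, 13.1]
tool_rot: [0.001, -0.086, 0.996, -0.018]
wrist_force: [-6.9, -1.1, 4.3]
grip_width: 5.1
```

Call:
send_rows(commands=[{"dx": 0.039, "dy": 0.007, "dz": 0, "roll": 0, "claw": 0.5}])

```text
t: 33.8
position: [527.5, -190.9, 13.1]
tool_rot: [0.001, -0.086, 0.996, -0.018]
wrist_force: [-9.3, -2.3, 5.7]
grip_width: 4.9
```

Call:
send_rows(commands=[{"dx": 0.039, "dy": 0.007, "dz": 0, "roll": 0, "claw": 0.5}])

```text
t: 33.9
position: [527.5, -191.0, 13.1]
tool_rot: [0.001, -0.085, 0.996, -0.018]
wrist_force: [-11.2, -1.0, 7.1]
grip_width: 4.9
```

Call:
send_rows(commands=[{"dx": 0.04, "dy": 0.007, "dz": 0, "roll": 0, "claw": 0.5}, {"dx": 0.07, "dy": 0.012, "dz": 0, "roll": 0, "claw": 0.5}])

```text
t: 34.1
position: [527.5, -190.9, 13.1]
tool_rot: [-0.0, -0.085, 0.996, -0.018]
wrist_force: [-14.8, -2.2, 9.3]
grip_width: 5.0
```

Call:
send_rows(commands=[{"dx": 0.02, "dy": 0.003, "dz": 0, "roll": 0, "claw": 0.5}, {"dx": 0.02, "dy": 0.003, "dz": 0, "roll": 0, "claw": 0.5}, {"dx": 0.02, "dy": 0.003, "dz": 0, "roll": 0, "claw": 0.5}, {"dx": 0.02, "dy": 0.003, "dz": 0, "roll": 0, "claw": 0.5}, {"dx": 0.02, "dy": 0.003, "dz": 0, "roll": 0, "claw": 0.5}, {"dx": 0.02, "dy": 0.003, "dz": 0, "roll": 0, "claw": 0.5}])

```text
t: 34.7
position: [527.5, -190.9, 13.1]
tool_rot: [-0.0, -0.085, 0.996, -0.018]
wrist_force: [-14.2, -2.4, 8.9]
grip_width: 5.0
```

```bash
python3 -c "
from h import *
st();dk()"
```

```text
t 34.7 pos [ 527.5  -190.92   13.09] yaw -170.21 toolz [ 0.0024 -0.0351 -0.9994] F [-14.2   -2.41   8.89] j [-0.331  0.126 -0.205  1.226 -0.032 -0.502] w 5.0
dock tcp [-54.53  -0.72] Fdock [-14.4    0.05]
```

Call:
send_rows(commands=[{"dx": 0.03, "dy": 0.005, "dz": 0, "roll": 0, "claw": 0.5}, {"dx": 0.05, "dy": 0.009, "dz": 0, "roll": 0, "claw": 0.5}, {"dx": 0.05, "dy": 0.009, "dz": 0, "roll": 0, "claw": 0.5}, {"dx": 0.05, "dy": 0.009, "dz": 0, "roll": 0, "claw": 0.5}, {"dx": 0.05, "dy": 0.009, "dz": 0, "roll": 0, "claw": 0.5}, {"dx": 0.05, "dy": 0.009, "dz": 0, "roll": 0, "claw": 0.5}, {"dx": 0.05, "dy": 0.009, "dz": 0, "roll": 0, "claw": 0.5}])

```text
t: 35.4
position: [527.5, -190.9, 13.1]
tool_rot: [-0.001, -0.085, 0.996, -0.018]
wrist_force: [-17.5, -3.0, 10.1]
grip_width: 4.9
```

Call:
send_rows(commands=[{"dx": -0.1, "dy": -0.017, "dz": 0, "roll": 0, "claw": 0.5}, {"dx": -0.2, "dy": -0.034, "dz": 0, "roll": 0, "claw": 0.5}, {"dx": -0.5, "dy": -0.085, "dz": 0, "roll": 0, "claw": 0.5}, {"dx": -1.5, "dy": -0.26, "dz": 0, "roll": 0, "claw": 0.5}, {"dx": -3, "dy": -0.5, "dz": 0, "roll": 0, "claw": 0.5}, {"dx": -5, "dy": -0.9, "dz": 3, "roll": 0, "claw": 0.5}, {"dx": -8, "dy": -1.4, "dz": 6, "roll": 0, "claw": 0.5}, {"dx": -12, "dy": -2, "dz": 10, "roll": 0, "claw": 0.5}, {"dx": -16, "dy": -2.8, "dz": 13, "roll": 0, "claw": 0.5}, {"dx": -18, "dy": -3, "dz": 13, "roll": 0, "claw": 0.5}])

```text
t: 36.4
position: [349.3, -221.2, 146.8]
tool_rot: [0.004, -0.086, 0.996, -0.019]
wrist_force: [-0.3, -0.9, 0.7]
grip_width: 5.2
```

Call:
send_rows(commands=[{"dx": 0, "dy": 0, "dz": 0, "roll": 0, "claw": 0.5}, {"dx": 0, "dy": 0, "dz": 0, "roll": 0, "claw": 0.5}, {"dx": 0, "dy": 0, "dz": 0, "roll": 0, "claw": 0.5}])

```text
t: 36.7
position: [350.7, -220.3, 142.5]
tool_rot: [0.002, -0.086, 0.996, -0.017]
wrist_force: [-1.0, -0.8, -0.7]
grip_width: 4.9
```

```bash
python3 - <<'E'
from m import *
meas('pics/p24.png')
t=read_camera("top");s=read_camera("side")
cv2.imwrite("pics/p25.png",s[:,:,::-1])
dark(t,(200,205,95,40),31)
E
```

```text
t 36.7 pos [ 350.7  -220.29  142.52] yaw -170.14 toolz [ 0.0068 -0.034  -0.9994] F [-1.03 -0.84 -0.7 ] j [-0.543 -0.28  -0.334  1.493 -0.026 -0.716] w 4.9
L 9.88 y' [20.6 20.7 20.1 20.3 20.5 20.7]
R 9.95 y' [-20.8 -21.  -21.6 -21.  -21.  -21. ]
wells yaw 9.74 dock centre [-0.27 -0.48]
[207. 230.] [520.2 213.6]
[237.7 228.2] [522.9 155.1]
[230.  229.4] [520.8 169.7]
[214.  229.9] [520.3 200.2]
[284.5 226.5] [524.9  66.5]
[277.  226.5] [525.1  80.6]
```

View pics/p25.png

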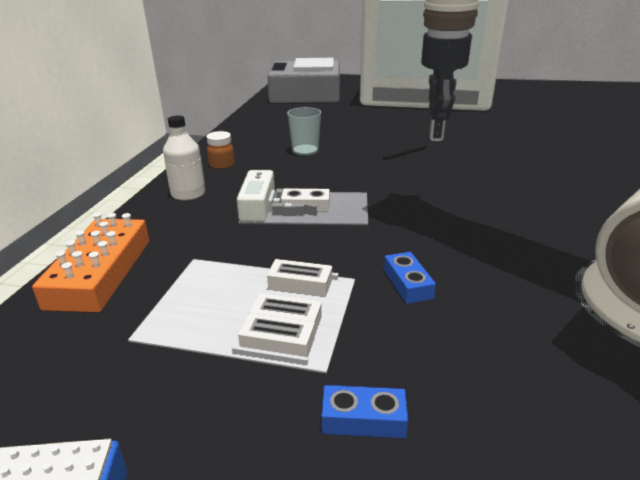

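The cartridge is home and square in the dock at (305,200), the neighbours are where they started, and the arm is clear. Handing in.

```bash
python3 -c "
from plant import robot
print(robot.hand_in())"
```

```text
the job is handed in; nothing more can be done
None
```

The round-well cartridge is in the dock against the stop face, let go, and the job was handed in at about 37 s. The hand-in gives no verdict.

**What I did:**
- **Slide:** I pushed the cartridge out of the pack from behind to tray x of about 64 mm, which is past the 56 mm needed for the 20 mm gap.
- **Transfer:** I gripped it there, laid it on the dock apron with its nose in the flare, and pushed it in past the springs.
- **First press:** The wrist read about 18 N for 0.6 s, against about 4 N of spring drag.
- **Second press:** I nudged the rear square and pressed again: 14.4 N held for about 0.6 s, then raised to about 17.5 N for another 0.7 s. The cartridge did not move as the force rose, so it was on the rigid face.

**Last checks:**
- **Position:** The centre is at dock x −0.3 mm and y −0.5 mm. Its yaw is within about 0.1° of the dock's axis and it looks flat.
- **Other cartridges:** All three measure within about 2 mm of their starting positions, which is the noise of the picture.
- **Arm:** It stands well clear of everything.

**What disagreed or went wrong:**
- **Skew after the first press:** The cartridge sat about 2° off, inside the limit but close, which is why I nudged it and pressed again.
- **Tool tilt:** An early move drove joint 6 to its limit and left the tool tilted about 2° for the rest of the job. It did no visible harm.
- **Stop force:** I could not read it directly. From the wrist force less the drag I put it at roughly 8–14 N, against a 7 N minimum and a 22 N maximum.

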